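# Hold the gauge coupler snapped onto a tilted test nipple

## Task

Take the blue gauge coupler off its parking post and press it gently and squarely onto the bare brass nipple (the tilted fitting with the green spring collar, not the one under a red cap) until it snaps in past the rollers. Never push on the plastic fitting with more than 25 N. The program finishes while you still grip the coupler and hold it down against the spring; leave the capped fitting and everything else on the bench undisturbed.

Things in the scene. Friction and masses are not known exactly. Their poses are not given: they have to be found in the camera images.
- coupler: Loose gauge coupler, about 180 g, 79 mm tall, upright. Origin: centre of its open mouth (underside). Along its z: steel barrel, 27 mm diameter, 0 to 36 mm, with a rounded rim of 32 mm diameter from 0 to 5; square blue grip 30 x 30 mm, faces across its x and y, 36 to 70; round dial, 33 mm diameter, white face, 70 to 79. Bore 17 mm wide, 36 deep. Its turn about z does not matter on the nipple.
- park: Fixed parking post: grey disc 64 mm in diameter, 8 mm high, with a steel stub 12 mm in diameter that ends 30 mm above the bench. Origin at the centre of its underside; the coupler's rim rests on the disc, loosely round the stub: raise it at least 25 mm straight up to clear it.
- port: Fixed fitting with the bare nipple. Grey foot 100 x 90 x 10 mm, white block 70 x 66 mm up to 48 mm high, boss 40 mm in diameter tilted 0.44 rad (25 deg) from vertical towards the port's -x (roughly to the robot). On it nipple, green collar and a bracket 76 mm wide along y with a sprung roller either side; it ends 2 mm above the collar. Origin on the bench under the block.
- nipple: Brass nipple on the port. Origin on its axis in the upper face of the unpressed collar: 85 mm above the bench, 15 mm along -x of the port's origin. Its z is the nipple axis, pointing out (up, leaning 0.44 rad to the port's -x). Stem 14 mm in diameter, ends 16 mm above the origin, last 6 mm tapered to 7 mm. Seated, the coupler's z lies along this z, its origin at minus the collar's travel.
- collar (a joint): Travel (m) of the green spring collar (27 mm flange round the nipple) along the nipple's -z: 0 at rest, grows as the coupler presses it. Push needed: 4 N at first, 10 N at 4 mm; there the coupler's rim snaps between two sprung rollers, so it falls to about 5 N at 9 mm, then 11 N at 12 mm, 14 N at 17; hard stop at 18. Past the snap: over 9 mm, best 12. Springs back out if let go.
- capped: Fixed fitting of the same shape and tilt as the port, but with a red cap 32 mm in diameter over its nipple; it and the port may be on either side. Origin and axes as for the port, cap up to 105 mm high. Not to be touched.
- rack: Bystander, loose: orange tube rack 156 x 120 mm with blue-capped tubes, 85 mm high in all. Origin at the centre of its underside.
- small_rack: Bystander, loose: pink rack 90 x 64 mm with one tube, 90 mm high in all. Origin at the centre of its underside.
- bottle: Bystander, loose: white bottle 72 mm in diameter, 170 mm high. Origin at the centre of its underside.
- beaker: Bystander, loose: clear beaker 90 mm in diameter, 110 mm high. Origin at the centre of its underside.
- vial: Bystander, loose: small amber vial 28 mm in diameter, 45 mm high, standing between the two fittings. Origin at the centre of its underside.
Things that resemble listed ones, but are neither listed nor needed, are in the scene too. What is shaped like the port but black or turquoise is not meant.

How it is judged:
By the outcome, as a careful person would: the job done as asked, in the order asked, and still so for the second after the job is handed in, while the arm keeps its last pose, push and grip.
It also fails if it takes over 40 s, if anything falls off the work surface, if the arm or the gripper's body presses on something with over 40 N, if the wrist force passes 120 N, or if a joint passes its speed limit or range.

## Robot

A 6-joint arm with a two-finger parallel gripper is mounted at the origin on the work surface. World frame = base frame: x ahead of the robot, y to its left, z up, the work surface at z = 0. Lengths are in m, angles in rad, forces in N, time in s.
With the tool pointing down it reaches from about 0.35 to 0.85 m from the base axis. Payload 8.1 kg.
Tool frame: the origin (TCP) lies between the finger pads; the fingertips stand 8 mm ahead of it and the grasp point (between the pads) lies 11 mm behind it (robot.tip_reach is the y of the fingertips in the tool frame, in m); y points along the fingers, z is the direction in which the jaws open and shut, and the axes are right-handed (so a half turn about y gives the same grasp; the last joint's range is limited). The gripper opens to 93 mm and grips with 3 to 60 N. Pads are 15 mm wide; open, the fingers measure 128 mm over their backs; the gripper's body (75 mm by 188 mm) begins 65 mm behind the grasp point.
Start: joints at [1.247, 0.13, 1.488, -0, 1.523, -0.085], TCP at [0.142, 0.583, 0.227] pointing down, gripper open.
Joint ranges: [-2.96, 2.96], [-0.89, 2.26], [0.02, 2.5], [-1.34, 4.48], [0, 2.73], [-2.66, 2.66]. Speed limits (rad/s): [2.39, 2.39, 2.79, 3.14, 3.14, 3.14].

## Interface

Orientations are given as a rotation vector (axis times angle).
In Python, from plant import robot gives the robot as it stands.
- The arm moves only by the tool carry_out, never from a script. Its argument "increments" is a list of rows, each an object with "linear": the shift along the tool's x, y, z in m, a list of three; "yaw": the turn about the tool's y in rad. A call has 1 to 5 rows; each row is the pose to reach, as a shift and turn from the pose measured when the call began, along the tool's axes at that moment; what a row does not reach only later rows make up. A row lasts 1/8 s, in which the tool goes at most 62.5 mm and 10.7 degrees, less where a joint would pass 70% of its speed; a pose out of reach is approached as far as the arm can. A call with a gripper value outside its range is refused whole. "gripper" is the opening, from 0 (shut) to 1 (fully open), set as the call begins (left out, the last holds). The fingers move at their own pace and stop on an object; "newtons" is the grip in N (left out, the last holds). Time passes only in rows, so rows that repeat a pose let the fingers close. It gives the time, the measured TCP pose, the force and the opening at its end, in the units of the state.
- robot.read_state(): the state, without advancing time (a new reading comes with each control period).
- robot.read_camera(name): name is "scene" or "top" or "wrist"; returns the picture (480x640x3 uint8, blue, green, red); there is no depth.
- robot.camera_params(name): a dict with "fov_y" (degrees; the focal length in pixels is half the picture's height over the tangent of half this angle, whatever the lens; pixels are square), "cx", "cy" (the principal point, pixels), "R" (3x3) and "t" (3): a world point X has camera coordinates R X + t. Camera axes: x right, y down, z forward; pixel columns grow to the right and rows downward; lengths in m; the calibration is good to about 2 mm. The wrist camera is an equidistant fisheye: a pixel r from the principal point sees the ray r / f radians off the axis. A picture is of the moment at which its call begins: read the wrist's pose just before it. camera_params takes no time and is no camera call; for the wrist camera it gives the pose at the moment of the call.
- robot.close_job(): hands the job in, once; it reports no verdict.
The state is a dict: "t": time; "q": joint angles; "dq": joint speeds; "joint_torque": joint torques, N m; "tool_pos": TCP position; "orientation": TCP orientation; "force": force on the tool from outside, world axes, zero at the start; "wrist_torque": the same for the moment, N m; "opening": finger opening in m.
Only numpy, scipy, OpenCV 4.12 (cv2) and the standard library are available. Lean on these libraries where they do the work, as an engineer would, in place of code of your own. Each camera call takes 0.05 s, during which the arm holds its last target.

## Working session

There is one attempt and no reset: what is moved stays moved. The work goes in short steps, Python scripts to look and compute and a tool call to move; the robot and the scene stay as the last step left them, time stands still between calls to the robot, and variables do not carry over. Pictures are saved under pics/ and viewed, and the job is handed in when it is done.

Besides the shell and the picture viewer there is one more tool, called after "Request:" in YAML: its name, and indented under it one key for each argument. carry_out: Moves the arm, as the interface text tells. Its arguments: {"type":"object","properties":{"increments":{"type":"array","items":{"type":"object","properties":{"linear":{"type":"array","items":{"type":"number"}},"yaw":{"type":"number"}}}},"gripper":{"type":"number"},"newtons":{"type":"number"}},"required":["increments"]}

```bash
mkdir -p pics; ls; python3 - <<'E'
from plant import robot
import cv2,numpy as np
np.set_printoptions(precision=4,suppress=True)
print(robot.read_state(), robot.tip_reach)
for n in ("scene","top","wrist"):
    p=robot.camera_params(n); print(n,p)
    cv2.imwrite(f"pics/{n}0.png",robot.read_camera(n))
E
```

```text
pics
{'t': 0.0, 'q': array([ 1.2466,  0.1312,  1.4893,  0.    ,  1.523 , -0.0854]), 'dq': array([-0.0011, -0.0005,  0.0001, -0.0024,  0.0004,  0.0007]), 'joint_torque': array([ -0.    , -55.9856, -49.1753,   0.0767,   0.0358,  -0.    ]), 'tool_pos': array([0.1417, 0.5824, 0.2256]), 'orientation': array([-1.5645,  0.1878, -0.1872]), 'force': array([ 0.5892,  0.2015, -0.4709]), 'wrist_torque': array([-0.0176,  0.0077, -0.034 ]), 'opening': 0.09290906694082791} 0.008
scene {'fov_y': 50.006021482288986, 'cx': 314.3249581332427, 'cy': 237.9978051330681, 'R': array([[ 0.0619,  0.9981, -0.0069],
       [ 0.5548, -0.0401, -0.831 ],
       [-0.8297,  0.0476, -0.5562]]), 't': array([-0.0307, -0.1859,  1.5921])}
top {'fov_y': 45.804600900223676, 'cx': 320.25408060808354, 'cy': 234.79711439923054, 'R': array([[-0.0287, -0.9996,  0.0012],
       [-0.9967,  0.0285, -0.076 ],
       [ 0.076 , -0.0033, -0.9971]]), 't': array([0.0125, 0.4835, 1.3595])}
wrist {'fov_y': 65.70646984690485, 'cx': 321.24228014963245, 'cy': 234.2966136461405, 'R': array([[ 0.2368,  0.9715, -0.0024],
       [ 0.9391, -0.2283,  0.2568],
       [ 0.249 , -0.0631, -0.9665]]), 't': array([-0.5997, -0.0302,  0.3905])}
```

View pics/scene0.png

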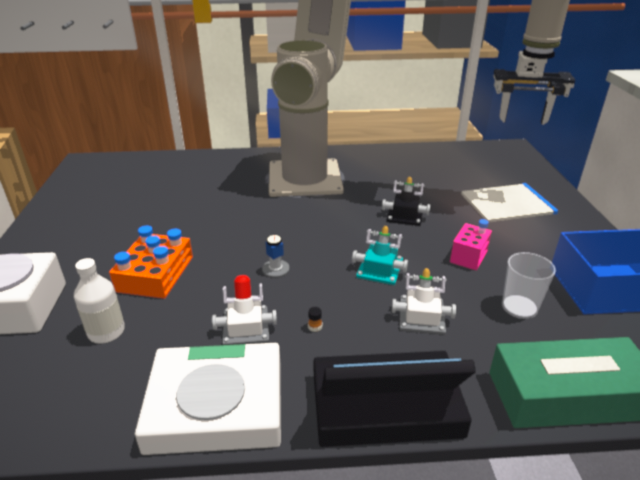

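View pics/top0.png

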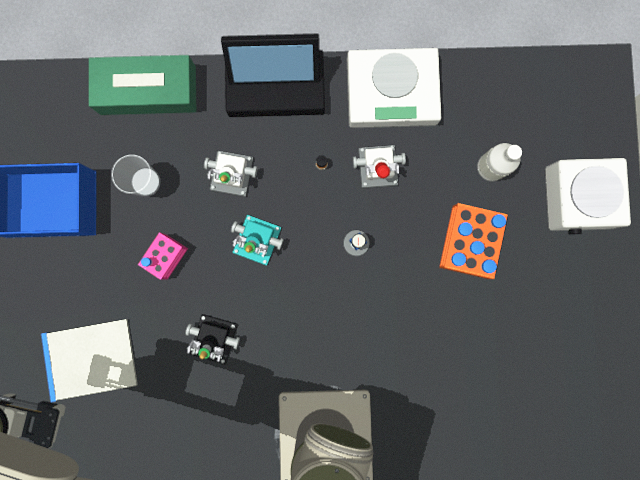

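View pics/wrist0.png

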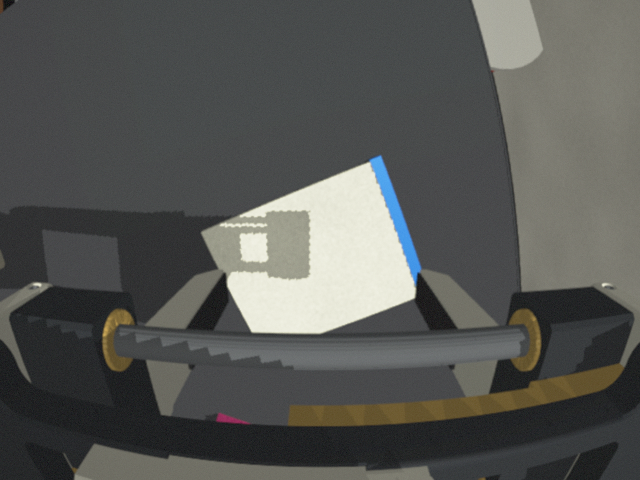

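```bash
cat > h.py <<'E'
import cv2,numpy as np,math
from scipy.spatial.transform import Rotation as Ro
from scipy.optimize import least_squares
np.set_printoptions(precision=4,suppress=True)
def proj(p,X,h=480):
    X=np.atleast_2d(X); c=X@p['R'].T+p['t']; f=h/2/math.tan(math.radians(p['fov_y'])/2)
    return np.c_[f*c[:,0]/c[:,2]+p['cx'], f*c[:,1]/c[:,2]+p['cy']]
def projw(p,X,h=480):
    X=np.atleast_2d(X); c=X@p['R'].T+p['t']; f=h/2/math.tan(math.radians(p['fov_y'])/2)
    rr=np.hypot(c[:,0],c[:,1]); th=np.arctan2(rr,c[:,2])
    return np.c_[f*th*c[:,0]/rr+p['cx'], f*th*c[:,1]/rr+p['cy']]
def ray(p,u,v,fish=False,h=480):
    f=h/2/math.tan(math.radians(p['fov_y'])/2)
    a=np.array([u-p['cx'],v-p['cy']])/f
    if fish:
        r=np.hypot(*a); d=np.r_[a/r*math.sin(r),math.cos(r)]
    else: d=np.r_[a,1.]
    R=p['R']; return -R.T@p['t'], R.T@d
def onplane(p,u,v,z,fish=False):
    c,d=ray(p,u,v,fish); return c+d*(z-c[2])/d[2]
E
python3 - <<'E'
from h import *
from plant import robot
s=robot.read_state();R=Ro.from_rotvec(s['orientation']).as_matrix();print(R)
S=cv2.imread('pics/scene0.png');T=cv2.imread('pics/top0.png')
def crop(I,x,y,w,h,k,n): cv2.imwrite(n,cv2.resize(I[y:y+h,x:x+w],None,fx=k,fy=k,interpolation=cv2.INTER_CUBIC))
a=S[225:285,245:305];b=T[212:272,327:387];c=S[260:340,380:480];d=T[140:210,190:290]
f=lambda I,W,H:cv2.resize(I,(W,H),interpolation=cv2.INTER_CUBIC)
cv2.imwrite('pics/cr1.png',np.vstack([np.hstack([f(a,300,300),f(b,300,300)]),np.hstack([f(c,300,240),f(d,300,210+30)])]))
E
```

```text
[[ 0.9716 -0.0005  0.2365]
 [-0.2365 -0.0014  0.9716]
 [-0.0001 -1.     -0.0015]]
```

View pics/cr1.png

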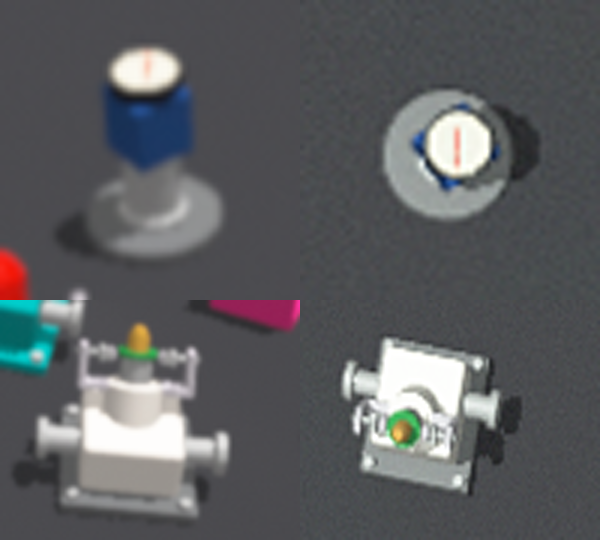

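```bash
python3 - <<'E'
from h import *
from plant import robot
t=robot.camera_params('top');s=robot.camera_params('scene')
def tri(a,b):
    c1,d1=ray(t,*a);c2,d2=ray(s,*b)
    A=np.c_[d1,-d2];k=np.linalg.lstsq(A,c2-c1,rcond=None)[0]
    p,q=c1+k[0]*d1,c2+k[1]*d2; return (p+q)/2,np.linalg.norm(p-q)
print('dial',onplane(t,358.8,241,.087),onplane(s,274.2,239.2,.087),tri((358.8,241),(274.2,239.2)))
print('disc',onplane(t,356.4,242.8,.008),onplane(s,276,268,.008))
print('nipple tip',tri((223.7,178.5),(426.5,268.5)), 'collar',tri((224.7,177),(426.3,276.5)))
# foot corners top: crop px (scale3,3.43)
cs=[onplane(t,190+(x-300)/3,140+(y-300)/3.43,.010) for x,y in ((386,338),(490,357),(470,493),(360,472))]
print(np.array(cs), np.mean(cs,0))
cs=np.array(cs); e=cs[0]-cs[3]; print('xaxis',e,math.atan2(e[1],e[0]));e=cs[1]-cs[2]; print(e,math.atan2(e[1],e[0]))
print([np.linalg.norm(cs[i]-cs[i-1]) for i in range(4)])
E
```

```text
dial [ 0.4616 -0.0894  0.087 ] [ 0.4639 -0.0876  0.087 ] (array([ 0.4617, -0.0886,  0.0855]), np.float64(0.0018191057224897615))
disc [ 0.4623 -0.0891  0.008 ] [ 0.4665 -0.0874  0.008 ]
nipple tip (array([0.6136, 0.2183, 0.1012]), np.float64(0.0030627077702496085)) collar (array([0.6198, 0.2183, 0.0857]), np.float64(0.0027329032657698576))
[[0.6986 0.2432 0.01  ]
 [0.6823 0.158  0.01  ]
 [0.5842 0.1763 0.01  ]
 [0.6019 0.2659 0.01  ]] [0.6417 0.2109 0.01  ]
xaxis [ 0.0967 -0.0227  0.    ] -0.230965805648231
[ 0.0981 -0.0183  0.    ] -0.1843448015530116
[np.float64(0.09928762543409501), np.float64(0.08676130241574638), np.float64(0.09977174036898741), np.float64(0.0913928987998756)]
```

```bash
python3 - <<'E'
from h import *
from plant import robot
s=robot.read_state();R=Ro.from_rotvec(s['orientation']).as_matrix()
w=robot.camera_params('wrist'); c=-w['R'].T@w['t']
print('cam in tool',R.T@(c-s['tool_pos'])); print('cam axes in tool (rows)',w['R']@R)
print('tcp px',projw(w,[s['tool_pos']]))
def loc(p): return R.T@(np.array(p)-s['tool_pos'])
print(loc([.462,-.089,.2256]))
E
```

```text
cam in tool [-0.0709 -0.1581  0.0009]
cam axes in tool (rows) [[ 0.0003  0.0007  1.    ]
 [ 0.9664 -0.257  -0.0001]
 [ 0.257   0.9664 -0.0007]]
tcp px [[319.4959 294.3172]]
[ 0.47    0.001  -0.5767]
```

Request:
carry_out:
  increments:
    - {"linear": [0.53, 0, -0.577]}
    - {"linear": [0.53, 0, -0.577]}
    - {"linear": [0.53, 0, -0.577]}
    - {"linear": [0.53, 0, -0.577]}
    - {"linear": [0.53, 0, -0.577]}

```text
$.increments[0]: bad value
```

Request:
carry_out:
  increments:
    - {"linear": [0.04, 0, -0.045], "yaw": 0}
    - {"linear": [0.08, 0, -0.09], "yaw": 0}
    - {"linear": [0.12, 0, -0.135], "yaw": 0}
    - {"linear": [0.16, 0, -0.18], "yaw": 0}
    - {"linear": [0.2, 0, -0.22], "yaw": 0}

```text
t: 0.78
tool_pos: [0.2845, 0.3197, 0.226]
orientation: [-1.564, 0.187, -0.187]
force: [0.4, 0.7, 0.2]
opening: 0.0933
```

Request:
carry_out:
  increments:
    - {"linear": [0.04, 0, -0.045], "yaw": 0}
    - {"linear": [0.08, 0, -0.09], "yaw": 0}
    - {"linear": [0.12, 0, -0.135], "yaw": 0}
    - {"linear": [0.16, 0, -0.18], "yaw": 0}
    - {"linear": [0.2, 0, -0.22], "yaw": 0}

```text
t: 1.4
tool_pos: [0.4273, 0.0566, 0.2263]
orientation: [-1.564, 0.187, -0.188]
force: [0.3, -0.3, 0.8]
opening: 0.0934
```

Request:
carry_out:
  increments:
    - {"linear": [0.04, 0, -0.045], "yaw": 0}
    - {"linear": [0.08, 0, -0.09], "yaw": 0}
    - {"linear": [0.13, 0, -0.13], "yaw": 0}
    - {"linear": [0.13, 0, -0.13], "yaw": 0}

```text
t: 1.9
tool_pos: [0.5234, -0.1037, 0.2245]
orientation: [-1.564, 0.193, -0.189]
force: [-1.6, 0.5, -0.1]
opening: 0.093
```

```bash
python3 - <<'E'
from h import *
from plant import robot
import pickle
w=robot.camera_params('wrist'); s=robot.read_state()
I=robot.read_camera('wrist');cv2.imwrite('pics/w1.png',I);pickle.dump((w,s),open('w1.pkl','wb'))
T=robot.read_camera('top');cv2.imwrite('pics/t1.png',T)
print(s['tool_pos'],s['orientation'],projw(w,[[.462,-.089,.087],[.462,-.089,.008]]))
E
```

```text
[ 0.5234 -0.1037  0.2245] [-1.5637  0.1929 -0.1888] [[319.9163 147.8215]
 [320.3809 145.8837]]
```

View pics/w1.png

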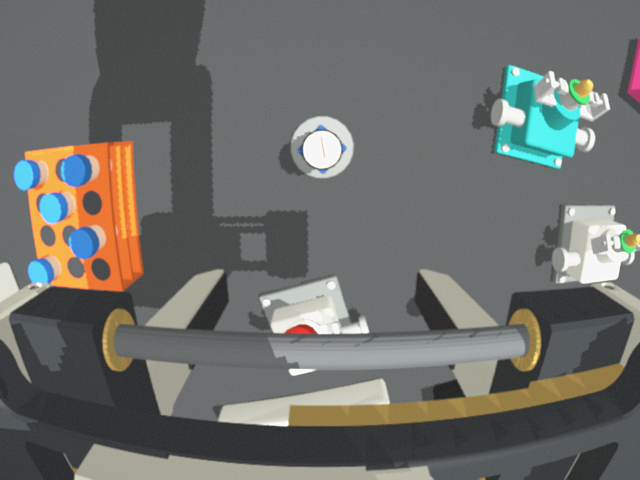

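```bash
python3 - <<'E'
from h import *
import pickle
w,s=pickle.load(open('w1.pkl','rb'));I=cv2.imread('pics/w1.png')
c=cv2.resize(I[105:190,275:370],None,fx=8,fy=8,interpolation=cv2.INTER_CUBIC)
b=I.astype(int)[105:190,275:370]
m=(b[...,0]>b[...,2]+40)
v,u=np.nonzero(m);print(len(u))
pts=[onplane(w,x+275,y+105,.078,True)[:2] for x,y in zip(u,v)]
pts=np.array(pts)
# white dial centroid
g=(b.min(2)>200)
vv,uu=np.nonzero(g); k=(np.hypot(uu+275-322,vv+105-150)<22)
print('dial px',uu[k].mean()+275,vv[k].mean()+105,k.sum())
d=onplane(w,uu[k].mean()+275,vv[k].mean()+105,.087,True);print('dial',d)
# fit square half 15 : 4-fold angle of blue corner pixels about dial
q=pts-d[:2]; r=np.hypot(*q.T); a=np.arctan2(q[:,1],q[:,0]); print('r',r.min(),r.max())
k=r>.016
print('corner angle mod90',np.angle(np.exp(4j*a[k]).sum())/4, 'pts mean',pts.mean(0))
cv2.imwrite('pics/w1c.png',c)
E
```

```text
130
dial px 322.32950530035333 149.55918727915196 1132
dial [ 0.4638 -0.0875  0.087 ]
r 0.015791281147672434 0.02067521333215108
corner angle mod90 -0.19606483274767192 pts mean [ 0.4622 -0.0874]
```

View pics/w1c.png

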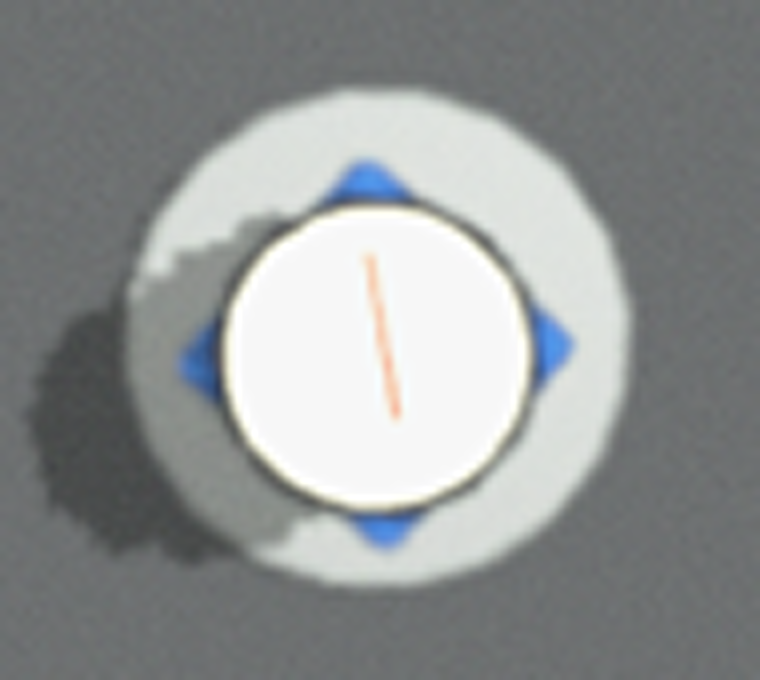

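Request:
carry_out:
  increments:
    - {"linear": [-0.02, 0, 0], "yaw": 0.18}
    - {"linear": [-0.04, 0.03, 0], "yaw": 0.36}
    - {"linear": [-0.062, 0.06, 0.001], "yaw": 0.54}
    - {"linear": [-0.062, 0.09, 0.001], "yaw": 0.72}
    - {"linear": [-0.062, 0.09, 0.001], "yaw": 0.735}

```text
t: 2.62
tool_pos: [0.4601, -0.0832, 0.134]
orientation: [-1.436, 0.763, -0.755]
force: [-0.7, -0.1, 0.1]
opening: 0.0931
```

```bash
python3 - <<'E'
from h import *
from plant import robot
w=robot.camera_params('wrist'); s=robot.read_state()
I=robot.read_camera('wrist');cv2.imwrite('pics/w2.png',I)
R=Ro.from_rotvec(s['orientation']).as_matrix()
print(s['tool_pos'],R[:,0],math.atan2(R[1,0],R[0,0]), 'force',s['force'])
print(R.T@(np.array([.463,-.088,.044])-s['tool_pos']))
E
```

```text
[ 0.4601 -0.0832  0.134 ] [ 0.5626 -0.8267 -0.0036] -0.9732980497699114 force [-0.6586 -0.1329  0.0503]
[0.0059 0.09   0.    ]
```

View pics/w2.png

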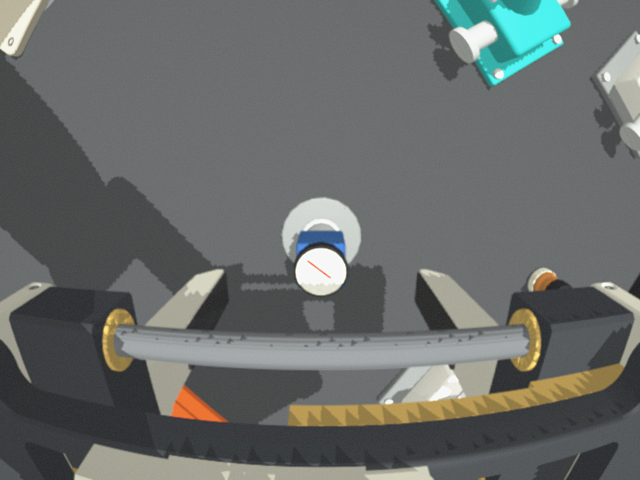

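Request:
carry_out:
  increments:
    - {"linear": [0.006, 0.03, 0], "yaw": 0}
    - {"linear": [0.006, 0.06, 0], "yaw": 0}
    - {"linear": [0.006, 0.09, 0], "yaw": 0}
    - {"linear": [0.006, 0.09, 0], "yaw": 0}

```text
t: 3.18
tool_pos: [0.4639, -0.0881, 0.0455]
orientation: [-1.437, 0.759, -0.751]
force: [0.5, 0.2, -0.3]
opening: 0.093
```

```bash
python3 - <<'E'
from h import *
from plant import robot
w=robot.camera_params('wrist'); s=robot.read_state()
I=robot.read_camera('wrist');cv2.imwrite('pics/w3.png',I)
g=I.min(2)>200; v,u=np.nonzero(g);k=np.hypot(u-321,v-275)<45;print(k.sum(),u[k].mean(),v[k].mean(), onplane(w,u[k].mean(),v[k].mean(),.087,True))
print(s['tool_pos'],s['force'])
E
```

```text
2121 323.86798679867985 262.2220650636492 [ 0.4479 -0.0618  0.087 ]
[ 0.4639 -0.0881  0.0455] [ 0.4858  0.2095 -0.2809]
```

View pics/w3.png

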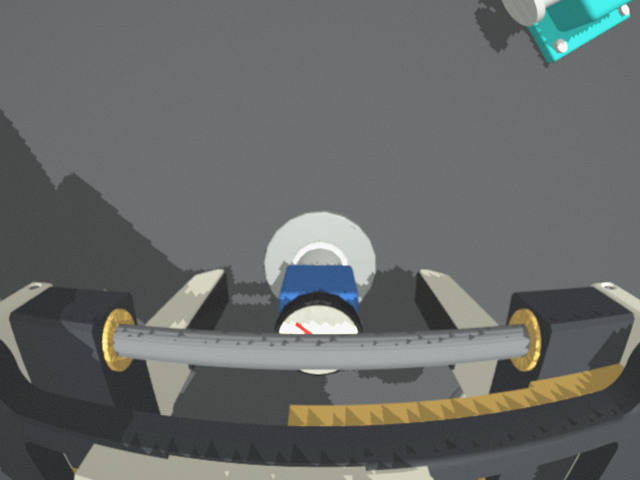

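```bash
python3 - <<'E'
from h import *
from plant import robot
w=robot.camera_params('wrist'); s=robot.read_state();R=Ro.from_rotvec(s['orientation']).as_matrix()
p=s['tool_pos']
for dx in (-.004,0,.004):
    q=p+R[:,0]*dx;q=np.array([q[0],q[1],.087]);a=q-R[:,0]*.0165;b=q+R[:,0]*.0165
    print(dx,projw(w,[q,a,b,[q[0]-R[0,0]*.032,q[1]-R[1,0]*.032,.008]]).round(0).tolist())
E
```

```text
-0.004 [[319.0, 331.0], [319.0, 289.0], [319.0, 367.0], [320.0, 204.0]]
0 [[319.0, 340.0], [319.0, 300.0], [319.0, 376.0], [320.0, 211.0]]
0.004 [[319.0, 349.0], [319.0, 310.0], [319.0, 384.0], [320.0, 218.0]]
```

Request:
carry_out:
  increments:
    - {"linear": [0, 0, 0], "yaw": 0}
    - {"linear": [0, 0, 0], "yaw": 0}
    - {"linear": [0, 0, 0], "yaw": 0}
    - {"linear": [0, 0, 0], "yaw": 0}
    - {"linear": [0, 0, 0], "yaw": 0}
  gripper: 0
  newtons: 10

```text
t: 3.85
tool_pos: [0.465, -0.0885, 0.0469]
orientation: [-1.437, 0.757, -0.754]
force: [0.1, -0.2, -0.8]
opening: 0.0475
```

Request:
carry_out:
  increments:
    - {"linear": [0, 0.002, 0], "yaw": 0}
    - {"linear": [0, 0.002, 0], "yaw": 0}
    - {"linear": [0, 0.002, 0], "yaw": 0}

```text
t: 4.22
tool_pos: [0.4647, -0.0884, 0.0446]
orientation: [-1.437, 0.758, -0.753]
force: [0.1, -0.5, -2.8]
opening: 0.0322
```

Request:
carry_out:
  increments:
    - {"linear": [0, 0, 0], "yaw": 0}
    - {"linear": [0, 0, 0], "yaw": 0}

```text
t: 4.47
tool_pos: [0.4647, -0.0884, 0.0446]
orientation: [-1.437, 0.758, -0.753]
force: [-0.3, -0.6, -1.8]
opening: 0.0326
```

```bash
python3 - <<'E'
from h import *
from plant import robot
I=robot.read_camera('wrist');S=robot.read_camera('scene');cv2.imwrite('pics/s4.png',S)
print(robot.read_state()['opening'],robot.read_state()['opening'])
a=cv2.resize(S[190:280,230:330],(600,540),interpolation=cv2.INTER_CUBIC);cv2.imwrite('pics/s4c.png',a)
b=cv2.resize(I[230:400,220:420],None,fx=3.5,fy=3.5,interpolation=cv2.INTER_CUBIC);cv2.imwrite('pics/w4c.png',b)
E
```

```text
0.03238317745095704 0.03238317745095704
```

View pics/s4c.png

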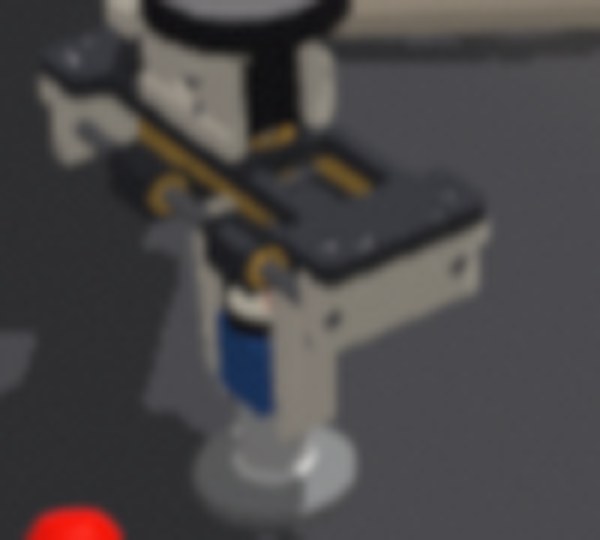

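View pics/w4c.png

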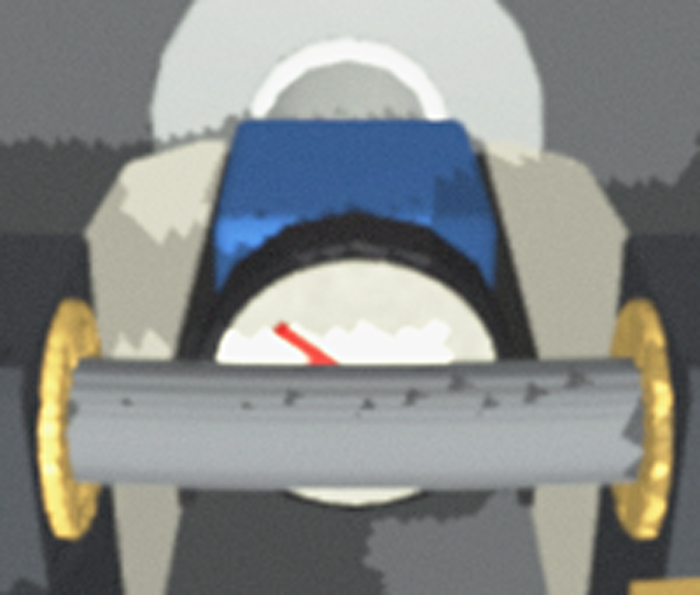

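```bash
python3 - <<'E'
from h import *
import pickle
w,s=pickle.load(open('w1.pkl','rb'));R=Ro.from_rotvec(s['orientation']).as_matrix()
for y in (.008,0,-.011,-.02,-.03,-.04,-.05,-.06,-.07):
    print(y,projw(w,[s['tool_pos']+R@np.array(v) for v in ((-.0075,y,-.0465),(.0075,y,-.0465),(-.011,y,-.064))]).round(0).tolist())
I=cv2.imread('pics/w1.png')
cv2.imwrite('pics/w1f.png',cv2.resize(I[250:450,90:290],(800,600),interpolation=cv2.INTER_CUBIC))
E
```

```text
0.008 [[224.0, 272.0], [227.0, 300.0], [190.0, 265.0]]
0 [[220.0, 278.0], [223.0, 307.0], [185.0, 271.0]]
-0.011 [[214.0, 287.0], [218.0, 317.0], [177.0, 279.0]]
-0.02 [[209.0, 296.0], [212.0, 327.0], [170.0, 287.0]]
-0.03 [[202.0, 306.0], [206.0, 338.0], [161.0, 296.0]]
-0.04 [[194.0, 317.0], [199.0, 351.0], [151.0, 307.0]]
-0.05 [[185.0, 330.0], [192.0, 365.0], [140.0, 318.0]]
-0.06 [[176.0, 345.0], [183.0, 381.0], [128.0, 332.0]]
-0.07 [[165.0, 362.0], [174.0, 399.0], [114.0, 347.0]]
```

View pics/w1f.png

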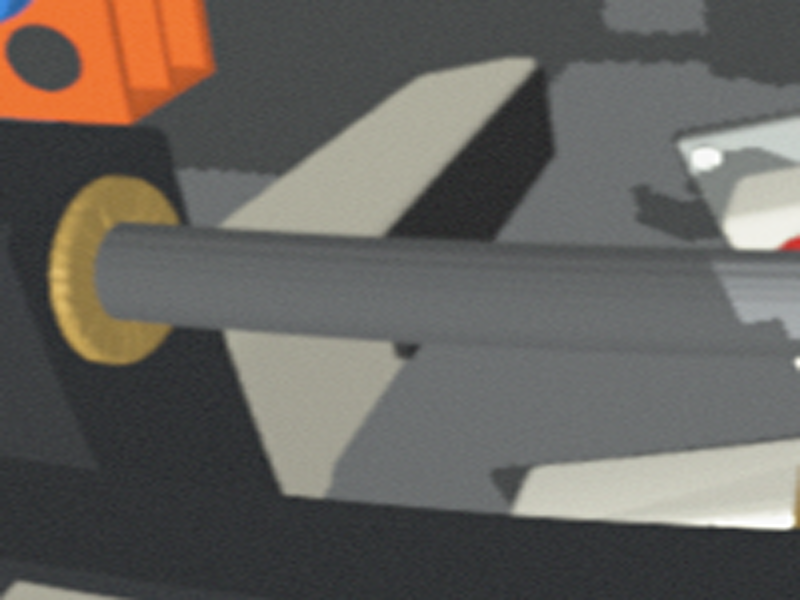

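Request:
carry_out:
  increments:
    - {"linear": [0, 0, 0], "yaw": 0}
    - {"linear": [0, -0.004, 0], "yaw": 0}
    - {"linear": [0, -0.008, 0], "yaw": 0}
    - {"linear": [0, -0.008, 0], "yaw": 0}
  gripper: 0
  newtons: 30

```text
t: 5.08
tool_pos: [0.4652, -0.0885, 0.0532]
orientation: [-1.436, 0.757, -0.754]
force: [-0.1, 0.3, -2.1]
opening: 0.0321
```

```bash
python3 - <<'E'
from h import *
from plant import robot
s=robot.read_state();print(s['tool_pos'],s['force'],s['opening'],s['wrist_torque'])
S=robot.read_camera('scene');I=robot.read_camera('wrist')
a=cv2.resize(S[190:280,230:330],(450,405),interpolation=cv2.INTER_CUBIC)
b=cv2.resize(I[190:400,205:435],(444,405),interpolation=cv2.INTER_CUBIC)[:,50:400];cv2.imwrite('pics/c5.png',np.hstack([a,b]))
E
```

```text
[ 0.4652 -0.0885  0.0532] [-0.1444  0.2827 -2.0629] 0.032060352887036604 [0.0029 0.0232 0.0443]
```

View pics/c5.png

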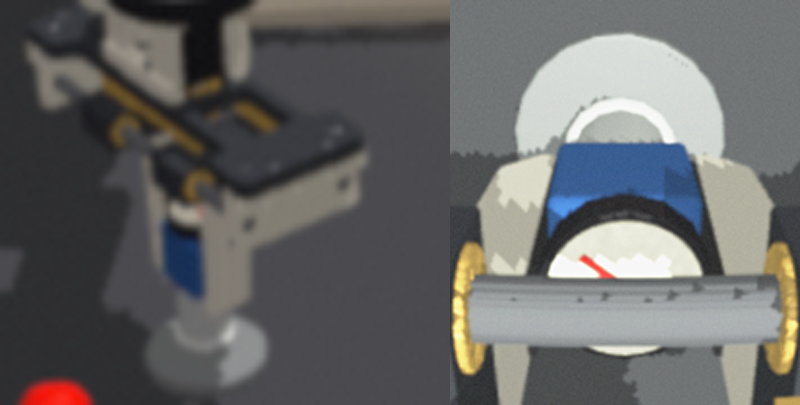

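Request:
carry_out:
  increments:
    - {"linear": [-0.004, 0, 0], "yaw": 0}
    - {"linear": [-0.008, 0, 0], "yaw": 0}
    - {"linear": [-0.012, 0, 0], "yaw": 0}
    - {"linear": [-0.016, 0, 0], "yaw": 0}
    - {"linear": [-0.016, 0, 0], "yaw": 0}

```text
t: 5.8
tool_pos: [0.4557, -0.075, 0.0529]
orientation: [-1.437, 0.757, -0.753]
force: [1.0, -0.6, -0.3]
opening: 0.0322
```

```bash
cat > look.py <<'E'
from h import *
from plant import robot
import sys
s=robot.read_state();R=Ro.from_rotvec(s['orientation']).as_matrix();print(s['t'],s['tool_pos'],math.atan2(R[1,0],R[0,0]),'F',s['force'],'open',s['opening'],s['wrist_torque'])
n=sys.argv[1];x,y=int(sys.argv[2]),int(sys.argv[3])
S=robot.read_camera('scene');I=robot.read_camera('wrist')
cv2.imwrite(f'pics/S{n}.png',S);cv2.imwrite(f'pics/W{n}.png',I)
a=cv2.resize(S[y-45:y+45,x-50:x+50],(450,405),interpolation=cv2.INTER_CUBIC)
b=cv2.resize(I[190:400,205:435],(444,405),interpolation=cv2.INTER_CUBIC)[:,50:400];cv2.imwrite(f'pics/c{n}.png',np.hstack([a,b]))
E
python3 look.py 6 280 235
```

```text
5.8 [ 0.4557 -0.075   0.0529] -0.9684186837924098 F [ 0.9582 -0.6405 -0.3108] open 0.03216684262443885 [-0.4198 -0.0388 -0.0389]
```

View pics/c6.png

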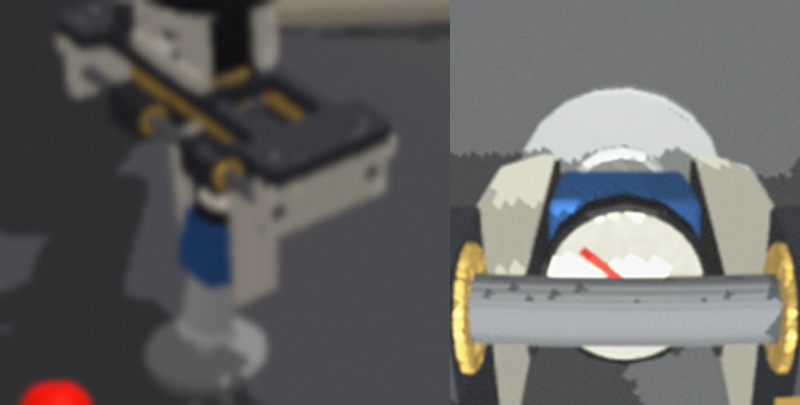

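Request:
carry_out:
  increments:
    - {"linear": [-0.004, 0, 0], "yaw": 0}
    - {"linear": [-0.008, 0, 0], "yaw": 0}
    - {"linear": [-0.012, 0, 0], "yaw": 0}
    - {"linear": [-0.016, 0, 0], "yaw": 0}
    - {"linear": [-0.016, 0, 0], "yaw": 0}

```text
t: 6.52
tool_pos: [0.4466, -0.0616, 0.0531]
orientation: [-1.437, 0.757, -0.753]
force: [0.7, -0.9, 0.2]
opening: 0.0321
```

```bash
python3 look.py 7 280 235
```

```text
6.525 [ 0.4466 -0.0616  0.0531] -0.9682372637170421 F [ 0.7272 -0.9081  0.2403] open 0.03210252517787025 [-0.301  -0.0753 -0.0198]
```

View pics/c7.png

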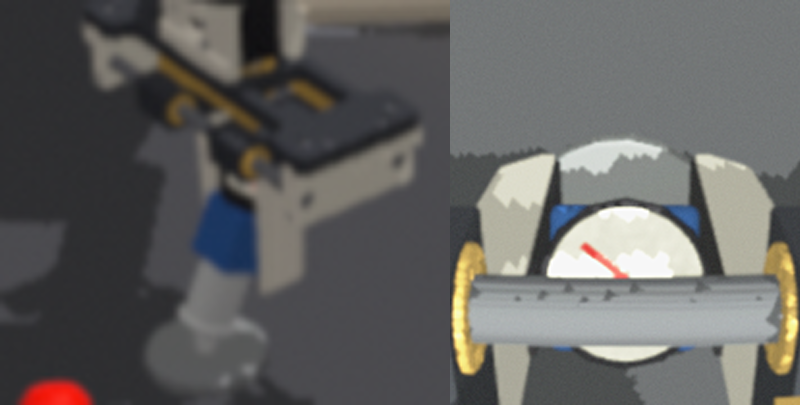

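Request:
carry_out:
  increments:
    - {"linear": [0, -0.02, 0], "yaw": 0}
    - {"linear": [0, -0.045, 0], "yaw": 0}
    - {"linear": [0, -0.08, 0], "yaw": 0}
    - {"linear": [0, -0.115, 0], "yaw": 0}
    - {"linear": [0, -0.14, 0], "yaw": 0}

```text
t: 7.25
tool_pos: [0.4473, -0.0618, 0.1946]
orientation: [-1.436, 0.757, -0.754]
force: [0.9, 1.1, -1.9]
opening: 0.0324
```

Request:
carry_out:
  increments:
    - {"linear": [0, 0, 0], "yaw": 0}
    - {"linear": [0, 0, 0], "yaw": 0}

```text
t: 7.5
tool_pos: [0.4467, -0.0616, 0.1933]
orientation: [-1.436, 0.758, -0.752]
force: [-0.9, -0.2, -1.4]
opening: 0.032
```

```bash
python3 look.py 8 285 200; cat >cp.py <<'E'
from h import *
E
python3 - <<'E'
import cv2
S=cv2.imread('pics/S8.png');cv2.imwrite('pics/S8c.png',cv2.resize(S[110:260,220:370],(600,600),interpolation=cv2.INTER_CUBIC))
E
```

```text
7.5 [ 0.4467 -0.0616  0.1933] -0.9683706558003331 F [-0.8694 -0.2435 -1.4107] open 0.03200335154352235 [-0.094   0.0165  0.017 ]
```

View pics/S8c.png

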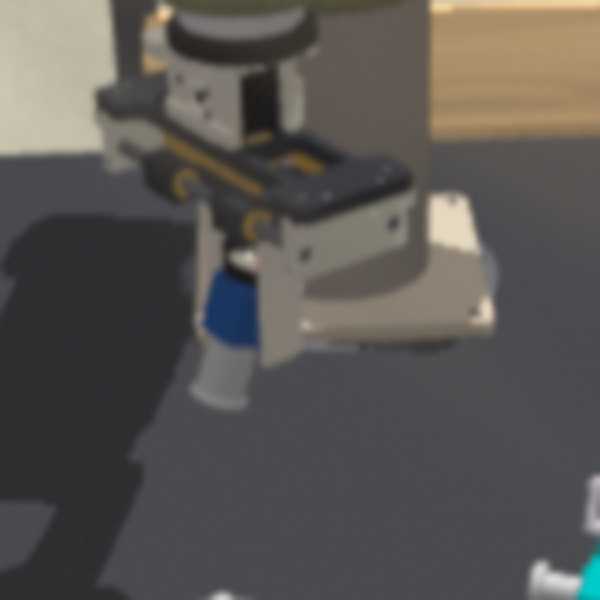

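View pics/W8.png

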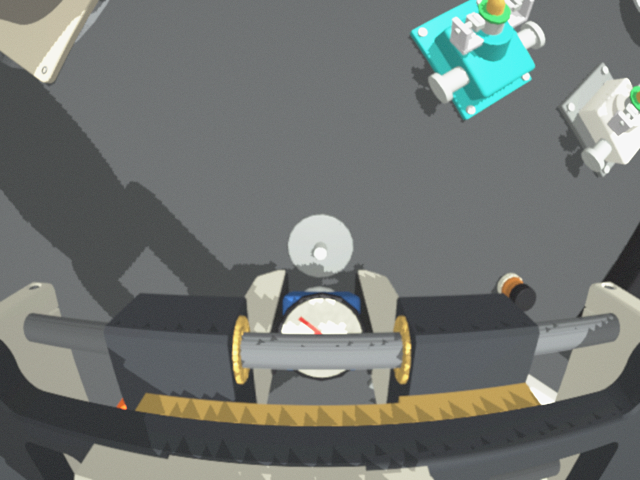

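```bash
cat > cm.py <<'E'
from h import *
def circ(r,z,n=60):
    a=np.linspace(0,2*np.pi,n); return np.c_[r*np.cos(a),r*np.sin(a),0*a+z]
SQ=lambda z:np.array([[15,15,z],[-15,15,z],[-15,-15,z],[15,-15,z],[15,15,z]])
EDG=[circ(16,0),circ(16,5),circ(13.5,5),circ(13.5,36),SQ(36),SQ(70),circ(16.5,70),circ(16.5,79)]
def pose(s,phi,yP=-.038,xo=0.,zp=74.5):
    """returns fn coupler mm-> world; lean of top to tool -x by phi"""
    R=Ro.from_rotvec(s['orientation']).as_matrix()
    # coupler axes in tool: z_c = up (-y) leaning -x
    zc=np.array([-math.sin(phi),-math.cos(phi),0]); xc=np.array([math.cos(phi),-math.sin(phi),0]); yc=np.cross(zc,xc)
    C=R@np.c_[xc,yc,zc]; P=s['tool_pos']+R@np.array([xo,yP,0])
    return C, P-C@np.array([0,0,zp])/1000
def draw(I,p,s,phi,col,f=proj,x0=0,y0=0,k=1,**kw):
    C,o=pose(s,phi,**kw)
    for e in EDG:
        u=(f(p,e/1000@C.T+o)-[x0,y0]+.5)*k-.5
        cv2.polylines(I,[np.round(u).astype(int)],False,col,1)
E
python3 - <<'E'
from cm import *
from plant import robot
s=robot.read_state();p=robot.camera_params('scene')
S=cv2.imread('pics/S8.png');o=[]
for d in (20,25,30):
    I=cv2.resize(S[150:222,250:310],(360,432),interpolation=cv2.INTER_CUBIC)
    I=cv2.resize(S[150:222,255:299],(264,432),interpolation=cv2.INTER_CUBIC)
    draw(I,p,s,math.radians(d),(0,255,255),x0=255,y0=150,k=6); o.append(I)
cv2.imwrite('pics/fit8.png',np.hstack(o))
E
```

```text
(no output)
```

View pics/fit8.png

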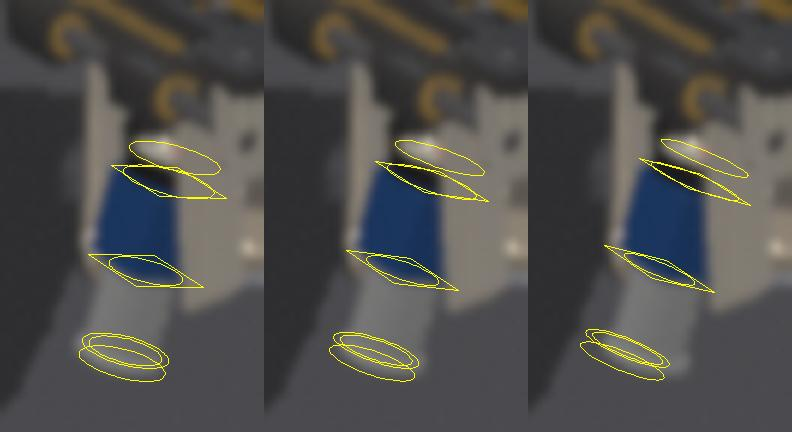

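```bash
python3 - <<'E'
from cm import *
from plant import robot
s=robot.read_state();p=robot.camera_params('wrist')
S=cv2.imread('pics/W8.png');o=[]
for d in (16,20,24):
    I=cv2.resize(S[265:385,270:370],(260*1,312),interpolation=cv2.INTER_CUBIC)
    I=cv2.resize(S[265:385,270:370],None,fx=2.6,fy=2.6,interpolation=cv2.INTER_CUBIC)
    draw(I,p,s,math.radians(d),(0,255,255),f=projw,x0=270,y0=265,k=2.6); o.append(I)
S=cv2.imread('pics/S8.png');p=robot.camera_params('scene');o2=[]
for d in (16,20,24):
    I=cv2.resize(S[165:215,258:298],(260,325),interpolation=cv2.INTER_CUBIC)
    draw(I,p,s,math.radians(d),(0,255,255),x0=256.5,y0=164,k=6.5); o2.append(I)
cv2.imwrite('pics/fit8.png',np.vstack([np.hstack(o),np.hstack(o2)])[:600])
E
```

```text
(no output)
```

View pics/fit8.png

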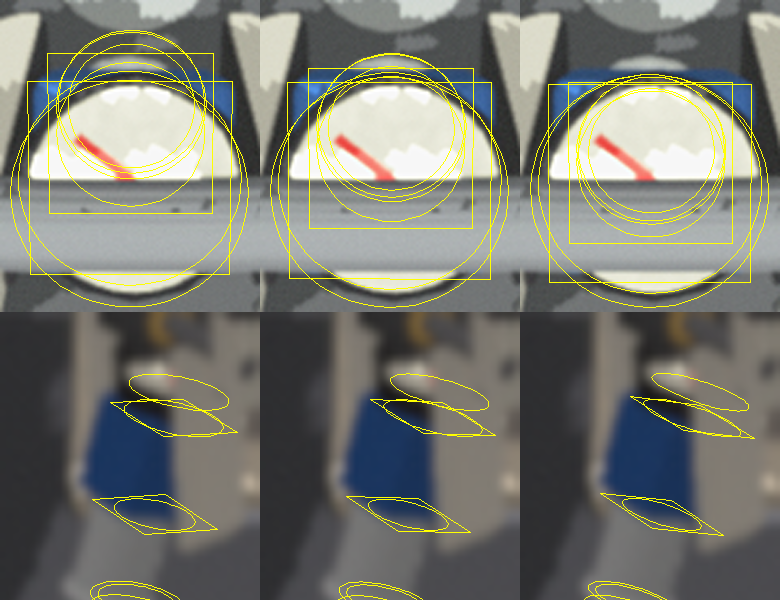

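```bash
python3 - <<'E'
from cm import *
from plant import robot
s=robot.read_state();p=robot.camera_params('wrist')
def f(v):
    C,o=pose(s,v[0],yP=v[1],xo=v[2])
    g=lambda e:projw(p,e/1000@C.T+o)[:,1]
    d=np.r_[g(EDG[6]),g(EDG[7])]
    return np.array([d.min()-293.8,d.max()-378.5,min(g(EDG[0]).min(),g(EDG[1]).min())-286.9,min(g(SQ(36)).min(),g(SQ(70)).min())-291.9])
r=least_squares(f,[.35,-.036,0],x_scale=[.1,.01,.01]);print(math.degrees(r.x[0]),r.x,r.fun)
E
```

```text
20.290224221404326 [ 0.3541 -0.03    0.004 ] [-0.0642 -0.0023 -0.0921  0.159 ]
```

Request:
carry_out:
  increments:
    - {"linear": [-0.013, 0, 0.058], "yaw": -0.15}
    - {"linear": [-0.026, 0, 0.116], "yaw": -0.3}
    - {"linear": [-0.039, 0, 0.174], "yaw": -0.45}
    - {"linear": [-0.052, 0, 0.232], "yaw": -0.6}
    - {"linear": [-0.065, 0, 0.29], "yaw": -0.75}

```text
t: 8.22
tool_pos: [0.6488, 0.1578, 0.19]
orientation: [-1.564, 0.173, -0.162]
force: [1.3, -1.1, -1.0]
opening: 0.032
```

Request:
carry_out:
  increments:
    - {"linear": [0.02, 0, 0.055], "yaw": 0}
    - {"linear": [0.02, 0, 0.055], "yaw": 0}
    - {"linear": [0.02, 0, 0.055], "yaw": 0}

```text
t: 8.6
tool_pos: [0.6791, 0.2072, 0.1875]
orientation: [-1.566, 0.175, -0.159]
force: [0.6, 0.2, -1.6]
opening: 0.0317
```

```bash
python3 - <<'E'
from h import *
from plant import robot
import pickle
w=robot.camera_params('wrist'); s=robot.read_state()
I=robot.read_camera('wrist');cv2.imwrite('pics/w9.png',I);pickle.dump((w,s),open('w9.pkl','wb'))
R=Ro.from_rotvec(s['orientation']).as_matrix()
print(s['t'],s['tool_pos'],math.atan2(R[1,0],R[0,0]),s['force'])
E
```

```text
8.6 [0.6791 0.2072 0.1875] -0.21284097001959779 [ 0.6034  0.2349 -1.5632]
```

View pics/w9.png

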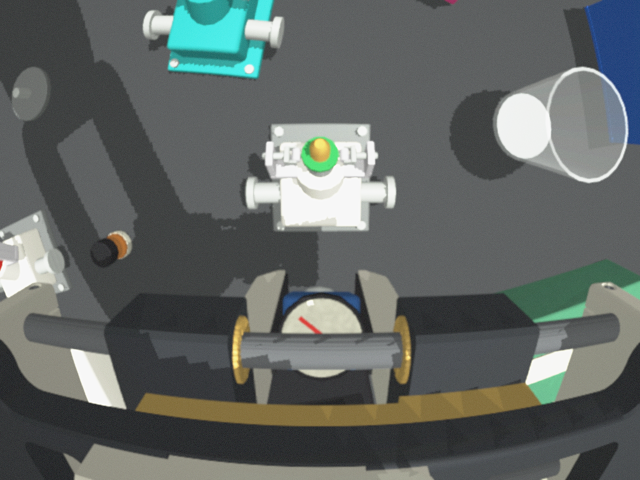

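```bash
python3 - <<'E'
from h import *
import pickle
w,s=pickle.load(open('w9.pkl','rb'));I=cv2.imread('pics/w9.png')
sub=I[120:240,240:400].astype(int)
B,G,Rr=sub[...,0],sub[...,1],sub[...,2]
g=(G>Rr+60)&(G>B+60); o=(Rr>G+40)&(Rr>B+80)
for n,m in (('green',g),('orange',o)):
    v,u=np.nonzero(m);print(n,m.sum(),u.min()+240,u.max()+240,v.min()+120,v.max()+120)
cv2.imwrite('pics/w9c.png',cv2.resize(I[120:240,240:400],(800,600),interpolation=cv2.INTER_CUBIC))
E
```

```text
green 599 301 338 137 171
orange 31 314 328 142 159
```

View pics/w9c.png

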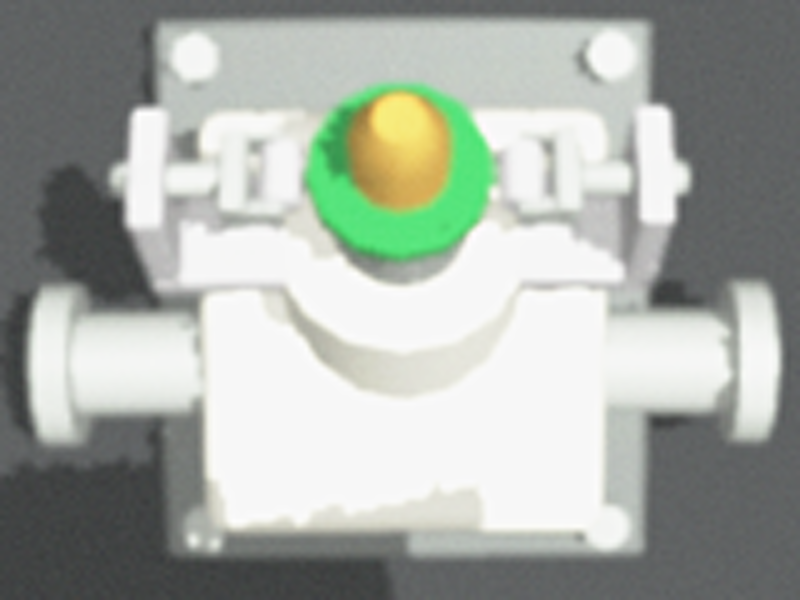

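```bash
cat > port.py <<'E'
from cm import *
import pickle
TL=.44
def axes(psi):
    px=np.array([math.cos(psi),math.sin(psi),0]);py=np.array([-px[1],px[0],0]);z=np.array([0,0,1.])
    n=z*math.cos(TL)-px*math.sin(TL); m=px*math.cos(TL)+z*math.sin(TL)
    return px,py,n,m
if __name__=='__main__':
    w,s=pickle.load(open('w9.pkl','rb'))
    def f(v,full=False):
        px,py,n,m=axes(v[2]);N=np.array([v[0],v[1],.085])
        a=np.linspace(0,2*np.pi,120)[:,None]
        c=projw(w,N+.0135*(np.cos(a)*m+np.sin(a)*py))
        tip=projw(w,N+.016*n)[0]
        O=N+.015*px;O[2]=.01
        F=[projw(w,O+px*(sx*.05+v[3])+py*sy*.045)[0] for sx,sy in ((-1,1),(-1,-1),(1,-1),(1,1))]
        r=np.r_[c[:,0].min()-301.6,c[:,0].max()-338.4,c[:,1].min()-136.8,c[:,1].max()-171.6,tip-[320,143.3]]
        Fo=np.array([[271.4,124],[370,124],[369,231],[274,230.6]])
        F=np.array(F)
        # order match by x
        if abs(F[0,0]-271)>50: Fo=Fo[[1,0,3,2]]
        return np.r_[r,(F-Fo).ravel()*.6]
    r=least_squares(f,[.62,.215,-.2,0],x_scale=[.01,.01,.1,.01]);print(r.x);print(f(r.x))
E
python3 port.py
```

```text
[ 0.6196  0.2197 -0.2086  0.0096]
[-0.7563  1.085  -0.5506 -0.1337 -0.0272  0.6453  0.4087 -0.5025 -0.5679
 -0.2035 -0.5579  0.6133  0.0503  0.1639]
```

```bash
python3 - <<'E'
from h import *
I=cv2.imread('pics/w9.png');cv2.imwrite('pics/w9d.png',cv2.resize(I[275:390,265:375],(660,690)[:2],interpolation=cv2.INTER_CUBIC)[:600])
J=cv2.imread('pics/W8.png');
print(cv2.absdiff(I,J)[285:330,285:360].mean())
E
```

```text
24.573333333333334
```

View pics/w9d.png

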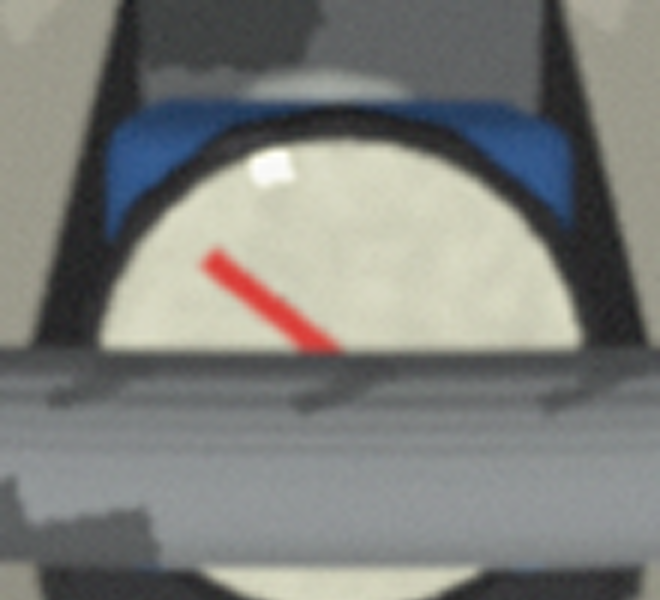

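```bash
python3 - <<'E'
from cm import *
import pickle
from plant import robot
p,s=pickle.load(open('w9.pkl','rb'))
sc=robot.camera_params('scene')
S=robot.read_camera('scene');cv2.imwrite('pics/S9.png',S)
for yP in (-.04,-.038,-.034,-.03):
    def f(v):
        C,o=pose(s,v[0],yP=yP,xo=v[1])
        g=lambda e:projw(p,e/1000@C.T+o)[:,1]
        d=np.r_[g(EDG[6]),g(EDG[7])]
        return np.array([d.min()-293.2,d.max()-378.5,min(g(EDG[0]).min(),g(EDG[1]).min())-286.8,min(g(SQ(36)).min(),g(SQ(70)).min())-291.8])
    r=least_squares(f,[.35,0],x_scale=[.1,.01]);print(yP,math.degrees(r.x[0]),r.x[1],r.fun)
    C,o=pose(s,r.x[0],yP=yP,xo=r.x[1])
    I=cv2.resize(S[180:280,370:470],(600,600),interpolation=cv2.INTER_CUBIC)
    if yP in(-.038,-.03):
        draw(I,sc,s,r.x[0],(0,255,255),x0=370,y0=180,k=6,yP=yP,xo=r.x[1]); cv2.imwrite(f'pics/fit9_{int(-yP*1000)}.png',I)
E
```

```text
-0.04 21.807568965523764 -0.0013291871017162542 [-2.9284  3.4336  0.6559 -0.6986]
-0.038 21.507416888701812 -0.0001544918169570692 [-2.2536  2.6481  0.4954 -0.5389]
-0.034 20.91668730324863 0.0021900747643280507 [-0.9712  1.1422  0.2004 -0.2246]
-0.03 20.337895083157715 0.00452853392415104 [ 0.2283 -0.2829 -0.0631  0.0826]
```

View pics/fit9_38.png

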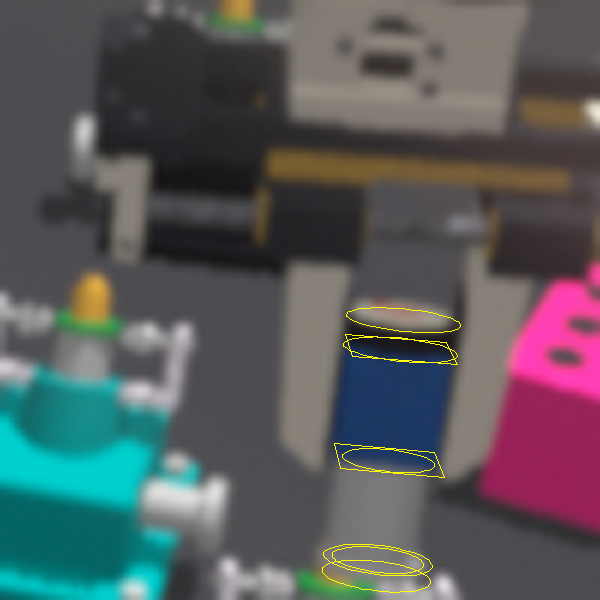

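View pics/fit9_30.png

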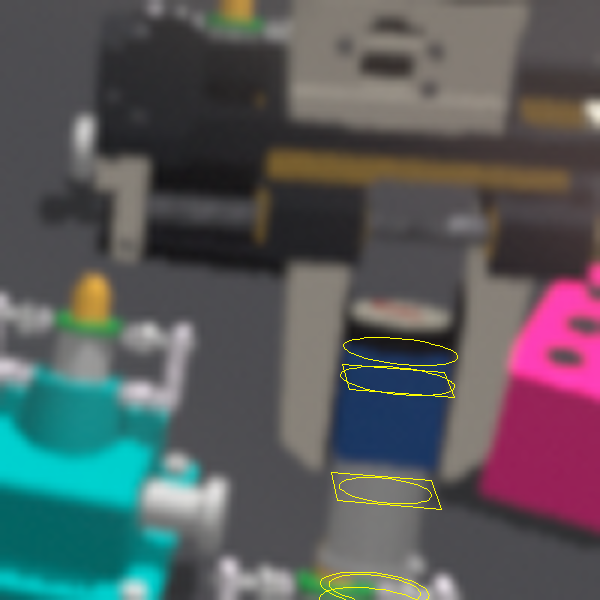

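```bash
cat > tgt.py <<'E'
from port import *
from plant import robot
import sys
N=np.array([.6197,.2193,.085]);PSI=-.2086
px,py,n,m=axes(PSI)
s=robot.read_state();R=Ro.from_rotvec(s['orientation']).as_matrix()
print('t',s['t'],'tcp',s['tool_pos'],'F',s['force'],'open',s['opening'])
print('yaw needed',-(PSI-math.atan2(R[1,0],R[0,0])))
# current P in nipple frame
P=s['tool_pos']+R@np.array([0,-.0385,0]);e=P-N;print('now: d %.4f off_m %.4f off_y %.4f'%(e@n-.0745,e@m,e@py), 'F along n,m,y',s['force']@n,s['force']@m,s['force']@py)
for a in sys.argv[1:]:
    d,off=[float(x)/1000 for x in a.split(',')]
    T=N+n*(d+.0745)+m*off; T=T-R@np.array([0,-.0385,0])
    print(a,T,(R.T@(T-s['tool_pos'])*1000).round(1))
E
python3 tgt.py 28,4.8 20,4.8
```

```text
t 8.7 tcp [0.6796 0.2063 0.1898] F [ 0.4384  0.7497 -1.3179] open 0.031614690041775265
yaw needed -0.005719685320774215
now: d 0.0289 off_m 0.1167 off_y -0.0003 F along n,m,y -1.3089483976331642 -0.3137951528343886 0.8242268287104506
28,4.8 [0.5809 0.2275 0.1413] [-100.5   49.2   -0.2]
20,4.8 [0.5843 0.2268 0.134 ] [-97.1  56.5  -0.2]
```

Request:
carry_out:
  increments:
    - {"linear": [-0.035, 0, 0], "yaw": -0.005}
    - {"linear": [-0.07, 0.005, 0], "yaw": -0.005}
    - {"linear": [-0.1, 0.02, 0], "yaw": -0.005}
    - {"linear": [-0.1, 0.04, 0], "yaw": -0.005}
    - {"linear": [-0.1, 0.049, 0], "yaw": -0.005}

```text
t: 9.32
tool_pos: [0.5813, 0.2265, 0.1407]
orientation: [-1.565, 0.171, -0.159]
force: [-0.6, -0.4, -1.4]
opening: 0.0317
```

```bash
python3 tgt.py 28,4.8 20,4.8 12,4.8; python3 look.py 10 415 255; python3 - <<'E'
import cv2
S=cv2.imread('pics/S10.png');cv2.imwrite('pics/S10c.png',cv2.resize(S[200:300,370:490],(720,600),interpolation=cv2.INTER_CUBIC))
E
```

```text
t 9.325 tcp [0.5813 0.2265 0.1407] F [-0.5906 -0.3878 -1.3647] open 0.031666549187033176
yaw needed -0.0017049150899933196
now: d 0.0272 off_m 0.0050 off_y -0.0009 F along n,m,y -1.0228279691588802 -1.031394861492547 -0.501688598208565
28,4.8 [0.5809 0.2274 0.1413] [-0.5 -0.6  0.9]
20,4.8 [0.5843 0.2267 0.134 ] [2.9 6.6 0.9]
12,4.8 [0.5876 0.226  0.1268] [ 6.4 13.8  0.9]
9.325 [0.5813 0.2265 0.1407] -0.21030491508999333 F [-0.5906 -0.3878 -1.3647] open 0.031666549187033176 [ 0.0301 -0.0128 -0.0517]
```

View pics/S10c.png

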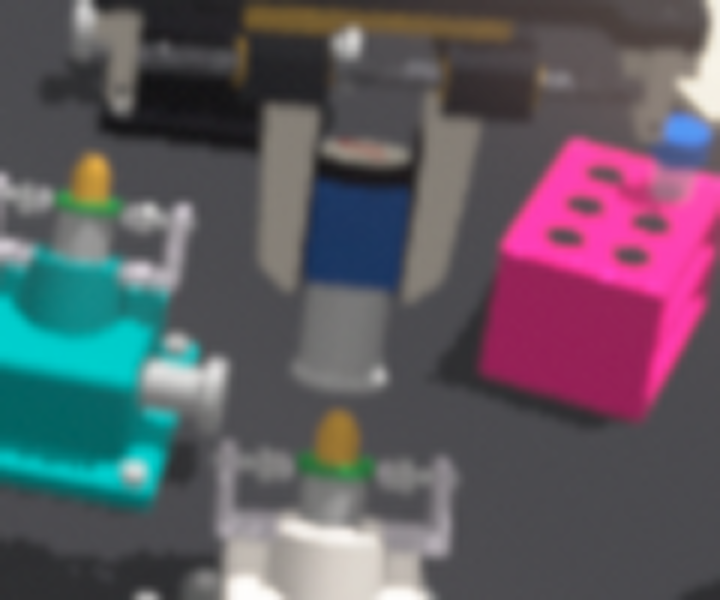

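View pics/W10.png

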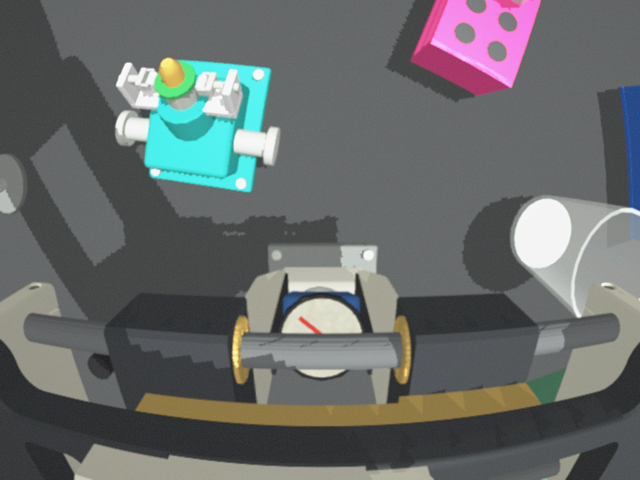

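Request:
carry_out:
  increments:
    - {"linear": [0.001, 0.003, 0.0005], "yaw": 0}
    - {"linear": [0.0029, 0.0066, 0.0005], "yaw": 0}
    - {"linear": [0.0046, 0.01, 0.0005], "yaw": 0}
    - {"linear": [0.0064, 0.0138, 0.0005], "yaw": 0}
    - {"linear": [0.0064, 0.0138, 0.0005], "yaw": 0}

```text
t: 10.05
tool_pos: [0.5875, 0.2256, 0.1258]
orientation: [-1.566, 0.173, -0.158]
force: [-0.5, -0.6, -0.7]
opening: 0.0322
```

```bash
python3 tgt.py 12,4.8 8,3 4,1 2,0; python3 look.py 11 415 255; python3 - <<'E'
import cv2
S=cv2.imread('pics/S11.png');cv2.imwrite('pics/S11c.png',cv2.resize(S[200:300,370:490],(720,600),interpolation=cv2.INTER_CUBIC))
E
```

```text
t 10.05 tcp [0.5875 0.2256 0.1258] F [-0.486  -0.6475 -0.6526] open 0.032192206929339516
yaw needed -0.001934953111643628
now: d 0.0111 off_m 0.0045 off_y -0.0004 F along n,m,y -0.44498516569649504 -0.5868225004007316 -0.7340836550816995
12,4.8 [0.5875 0.226  0.1268] [-0.1 -1.   0.4]
8,3 [0.5876 0.226  0.1224] [0.  3.4 0.4]
4,1 [0.5875 0.226  0.118 ] [-0.1  7.9  0.4]
2,0 [0.5874 0.226  0.1157] [-0.1 10.1  0.4]
10.05 [0.5875 0.2256 0.1258] -0.21053495311164364 F [-0.486  -0.6475 -0.6526] open 0.032192206929339516 [ 0.0258 -0.0594 -0.0047]
```

View pics/S11c.png

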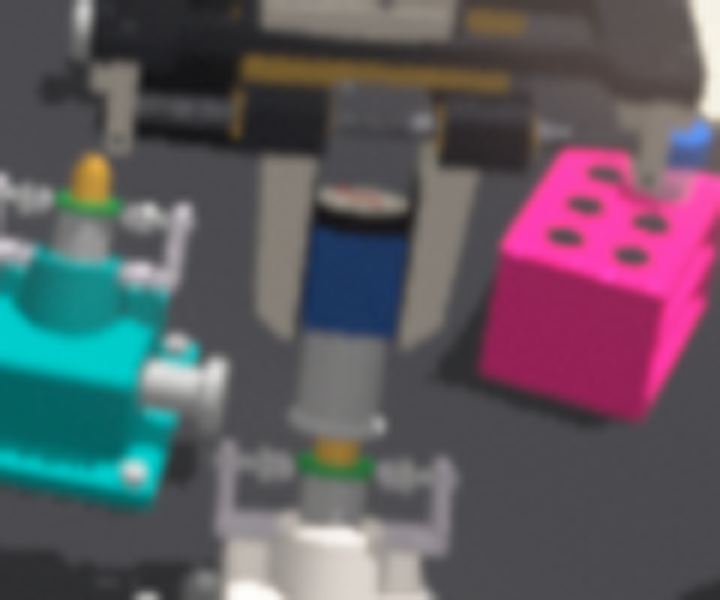

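Request:
carry_out:
  increments:
    - {"linear": [0, 0.002, 0], "yaw": 0}
    - {"linear": [0, 0.004, 0], "yaw": 0}
    - {"linear": [0, 0.006, 0], "yaw": 0}
    - {"linear": [0, 0.008, 0], "yaw": 0}
    - {"linear": [0, 0.0095, 0], "yaw": 0}

```text
t: 10.78
tool_pos: [0.5878, 0.2258, 0.1169]
orientation: [-1.565, 0.172, -0.158]
force: [1.7, 0.5, -0.1]
opening: 0.0319
```

```bash
python3 tgt.py 2,0 -4,0 ; python3 look.py 12 415 255; python3 - <<'E'
import cv2
S=cv2.imread('pics/S12.png');cv2.imwrite('pics/S12c.png',cv2.resize(S[200:300,370:490],(720,600),interpolation=cv2.INTER_CUBIC))
E
```

```text
t 10.775 tcp [0.5878 0.2258 0.1169] F [ 1.7428  0.5166 -0.127 ] open 0.03191824797181597
yaw needed -0.0017892175905254992
now: d 0.0030 off_m 0.0008 off_y -0.0002 F along n,m,y -0.7955927407376084 1.3916708874761246 0.8663498808391107
2,0 [0.5875 0.226  0.1157] [-0.3  1.2  0.2]
-4,0 [0.59   0.2255 0.1103] [2.3 6.6 0.2]
10.775 [0.5878 0.2258 0.1169] -0.2103892175905255 F [ 1.7428  0.5166 -0.127 ] open 0.03191824797181597 [ 0.1958 -0.2147  0.0416]
```

View pics/S12c.png

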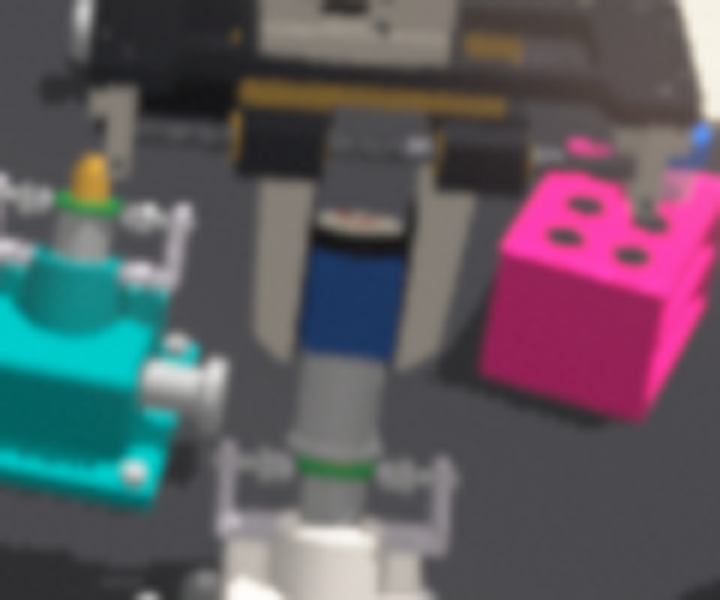

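View pics/c12.png

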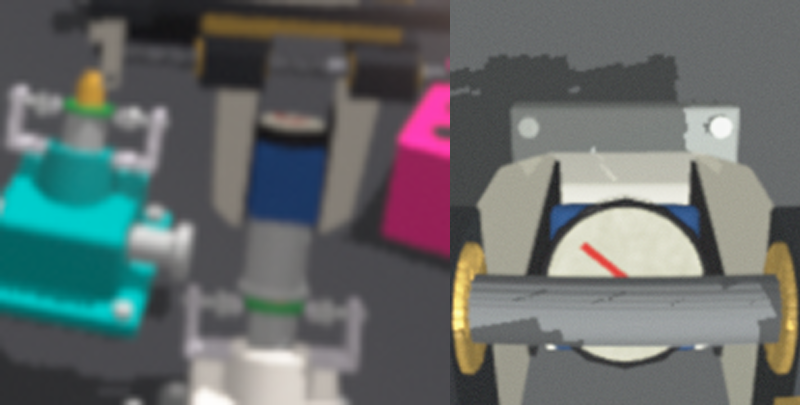

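Request:
carry_out:
  increments:
    - {"linear": [0.0002, 0.002, 0], "yaw": 0}
    - {"linear": [0.0008, 0.0035, 0], "yaw": 0}
    - {"linear": [0.0015, 0.005, 0], "yaw": 0}
    - {"linear": [0.0022, 0.0065, 0], "yaw": 0}
  gripper: 0
  newtons: 36

```text
t: 11.38
tool_pos: [0.5899, 0.2256, 0.1114]
orientation: [-1.565, 0.172, -0.159]
force: [-4.8, 0.2, 10.7]
opening: 0.0318
```

```bash
python3 tgt.py -4,0 -8,0 -12,0 ; python3 look.py 13 425 265
```

```text
t 11.375 tcp [0.5899 0.2256 0.1114] F [-4.7823  0.1577 10.6533] open 0.03179903604465578
yaw needed -0.0016810118653448336
now: d -0.0030 off_m 0.0004 off_y 0.0001 F along n,m,y 11.645279069508822 0.2750898758684358 -0.8360852948627147
-4,0 [0.59   0.2255 0.1103] [ 0.1  1.1 -0.1]
-8,0 [0.5917 0.2252 0.1067] [ 1.8  4.7 -0.1]
-12,0 [0.5933 0.2248 0.103 ] [ 3.6  8.3 -0.1]
11.375 [0.5899 0.2256 0.1114] -0.21028101186534484 F [-4.7823  0.1577 10.6533] open 0.03179903604465578 [-0.0549  0.5526 -0.0332]
```

View pics/c13.png

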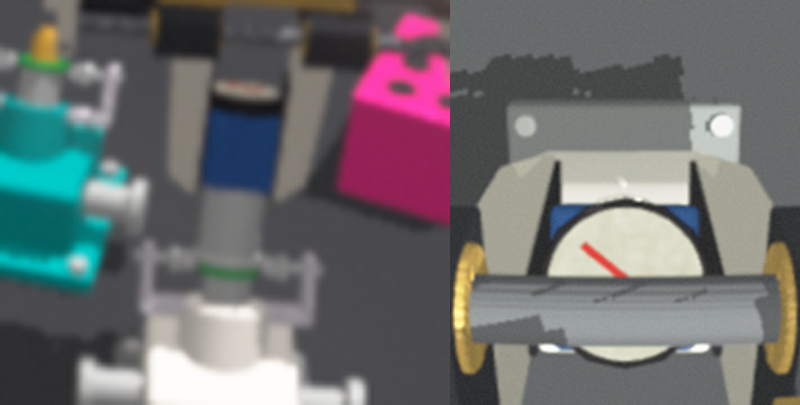

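Request:
carry_out:
  increments:
    - {"linear": [0.0004, 0.001, 0], "yaw": 0}
    - {"linear": [0.0008, 0.002, 0], "yaw": 0}
    - {"linear": [0.0008, 0.002, 0], "yaw": 0}

```text
t: 11.85
tool_pos: [0.5909, 0.2256, 0.1103]
orientation: [-1.565, 0.171, -0.159]
force: [-3.5, -1.2, 8.5]
opening: 0.0318
```

```bash
python3 tgt.py -8,0 -12,0
```

```text
t 11.85 tcp [0.5909 0.2256 0.1103] F [-3.4571 -1.1515  8.4742] open 0.03182147751248787
yaw needed -0.0016839936927462718
now: d -0.0043 off_m 0.0008 off_y 0.0002 F along n,m,y 9.006064836800052 0.7651871489528186 -1.842480312557829
-8,0 [0.5917 0.2252 0.1067] [ 0.9  3.6 -0.2]
-12,0 [0.5933 0.2248 0.103 ] [ 2.6  7.3 -0.2]
```

Request:
carry_out:
  increments:
    - {"linear": [0.0003, 0.0012, 0], "yaw": 0}
    - {"linear": [0.0007, 0.0024, 0], "yaw": 0}
    - {"linear": [0.001, 0.0036, 0], "yaw": 0}
    - {"linear": [0.001, 0.0036, 0], "yaw": 0}

```text
t: 12.35
tool_pos: [0.5917, 0.2253, 0.1071]
orientation: [-1.565, 0.172, -0.159]
force: [-2.5, 1.0, 5.3]
opening: 0.0316
```

```bash
python3 tgt.py -12,0;  python3 look.py 14 425 265
```

```text
t 12.35 tcp [0.5917 0.2253 0.1071] F [-2.4687  1.0278  5.3122] open 0.031603918350193154
yaw needed -0.0017493292590702592
now: d -0.0076 off_m 0.0002 off_y 0.0001 F along n,m,y 5.92557664091374 -0.11500248290885468 0.49428933456600804
-12,0 [0.5933 0.2248 0.103 ] [ 1.7  4.  -0.1]
12.35 [0.5917 0.2253 0.1071] -0.21034932925907027 F [-2.4687  1.0278  5.3122] open 0.031603918350193154 [-0.0082  0.2903 -0.0273]
```

View pics/c14.png

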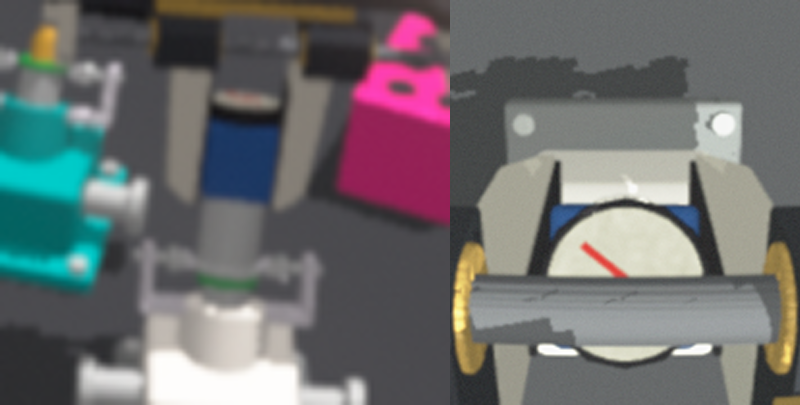

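Request:
carry_out:
  increments:
    - {"linear": [0.0005, 0.001, 0], "yaw": 0}
    - {"linear": [0.0009, 0.002, 0], "yaw": 0}
    - {"linear": [0.0011, 0.0026, 0], "yaw": 0}
    - {"linear": [0.0011, 0.0026, 0], "yaw": 0}

```text
t: 12.95
tool_pos: [0.5928, 0.225, 0.1052]
orientation: [-1.565, 0.172, -0.159]
force: [-2.7, 0.4, 6.8]
opening: 0.0318
```

```bash
python3 tgt.py -12,0 -13,0
```

```text
t 12.95 tcp [0.5928 0.225  0.1052] F [-2.7325  0.356   6.8284] open 0.03180584540771342
yaw needed -0.0017564060205298437
now: d -0.0098 off_m 0.0003 off_y 0.0001 F along n,m,y 7.348019987555234 0.42315011359430393 -0.21758853763466085
-12,0 [0.5933 0.2248 0.103 ] [ 0.6  2.1 -0.1]
-13,0 [0.5938 0.2247 0.1021] [ 1.1  3.  -0.1]
```

Request:
carry_out:
  increments:
    - {"linear": [0.0003, 0.001, 0], "yaw": 0}
    - {"linear": [0.0006, 0.0018, 0], "yaw": 0}
    - {"linear": [0.0006, 0.0018, 0], "yaw": 0}
    - {"linear": [0.0006, 0.0018, 0], "yaw": 0}

```text
t: 13.45
tool_pos: [0.5933, 0.225, 0.1043]
orientation: [-1.565, 0.171, -0.159]
force: [-4.0, -0.5, 9.0]
opening: 0.0318
```

```bash
python3 tgt.py -12,0 -13,0; python3 look.py 15 425 265; python3 - <<'E'
from cm import *
from plant import robot
s=robot.read_state();p=robot.camera_params('scene');S=cv2.imread('pics/S15.png')
a=cv2.resize(S[220:300,385:465],(400,400),interpolation=cv2.INTER_CUBIC);b=a.copy()
draw(b,p,s,.44,(0,255,255),x0=385,y0=220,k=5,yP=-.0385)
cv2.imwrite('pics/f15.png',np.hstack([a,b]))
E
```

```text
t 13.45 tcp [0.5933 0.225  0.1043] F [-4.0275 -0.4938  8.9681] open 0.03180820837577164
yaw needed -0.001662448685675555
now: d -0.0108 off_m 0.0005 off_y 0.0001 F along n,m,y 9.748648104205449 0.34749517727440493 -1.3171067942041308
-12,0 [0.5933 0.2248 0.103 ] [ 0.1  1.3 -0.1]
-13,0 [0.5938 0.2247 0.1021] [ 0.5  2.2 -0.1]
13.45 [0.5933 0.225  0.1043] -0.21026244868567556 F [-4.0275 -0.4938  8.9681] open 0.03180820837577164 [-0.0672  0.5376 -0.0421]
```

View pics/f15.png

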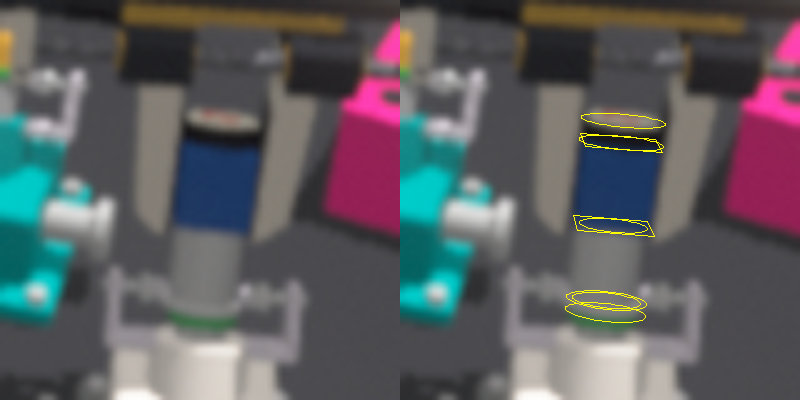

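View pics/W15.png

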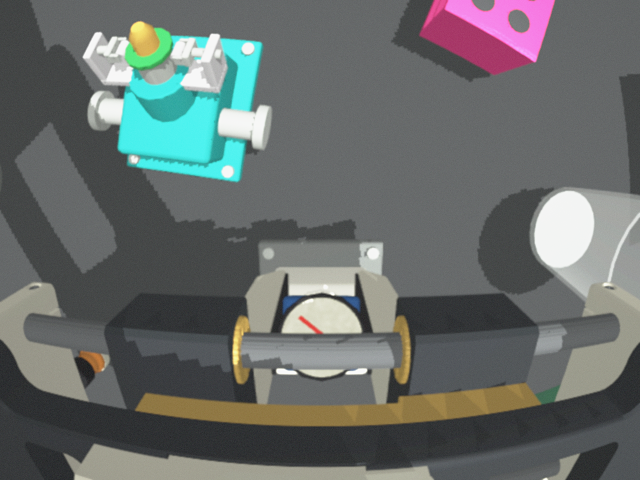

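```bash
python3 - <<'E'
from cm import *
import pickle
A=cv2.imread('pics/w9.png');B=cv2.imread('pics/W15.png')
f=lambda I:cv2.resize(I[280:310,275:370],(760,290),interpolation=cv2.INTER_CUBIC)
cv2.imwrite('pics/cmp.png',np.vstack([f(A),f(B)]))
p,s=pickle.load(open('w9.pkl','rb'))
for d in (20,21,22,23,24,25,26):
    C,o=pose(s,math.radians(d),yP=-.0385)
    g=lambda e:projw(p,e/1000@C.T+o)[:,1]
    print(d,'rim',g(EDG[0]).min().round(1),g(EDG[1]).min().round(1),'sq36',g(SQ(36)).min().round(1),'sq70',g(SQ(70)).min().round(1),'dial',g(EDG[6]).min().round(1),g(EDG[7]).min().round(1))
E
```

```text
20 rim 284.5 284.9 sq36 289.9 sq70 295.2 dial 291.6 293.2
21 rim 286.7 287.0 sq36 291.3 sq70 295.4 dial 291.8 293.0
22 rim 289.0 289.2 sq36 292.7 sq70 295.5 dial 291.9 292.7
23 rim 291.3 291.4 sq36 294.1 sq70 295.7 dial 292.1 292.5
24 rim 293.5 293.6 sq36 295.5 sq70 295.9 dial 292.3 292.2
25 rim 295.8 295.7 sq36 296.9 sq70 296.1 dial 292.5 292.0
26 rim 298.1 297.9 sq36 298.3 sq70 296.3 dial 292.8 291.8
```

View pics/cmp.png

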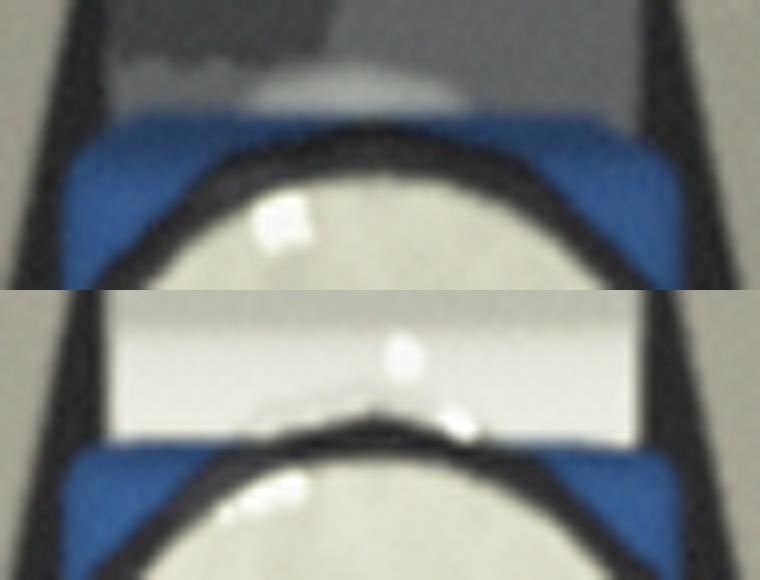

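Request:
carry_out:
  increments:
    - {"linear": [-0.0004, 0.001, 0], "yaw": 0}
    - {"linear": [-0.001, 0.0014, 0], "yaw": 0}
    - {"linear": [-0.0017, 0.0018, 0], "yaw": 0}
    - {"linear": [-0.0017, 0.0018, 0], "yaw": 0}

```text
t: 14.05
tool_pos: [0.592, 0.2252, 0.1036]
orientation: [-1.565, 0.171, -0.159]
force: [-3.3, -1.0, 7.6]
opening: 0.0316
```

```bash
python3 tgt.py -12,0; python3 look.py 16 425 265; python3 - <<'E'
from cm import *
A=cv2.imread('pics/W15.png');B=cv2.imread('pics/W16.png')
f=lambda I:cv2.resize(I[280:310,275:370],(760,290),interpolation=cv2.INTER_CUBIC)
cv2.imwrite('pics/cmp2.png',np.vstack([f(A),f(B)]))
E
```

```text
t 14.05 tcp [0.592  0.2252 0.1036] F [-3.2836 -1.0474  7.6109] open 0.031584236489932555
yaw needed -0.001706885682936643
now: d -0.0109 off_m -0.0011 off_y 0.0001 F along n,m,y 8.161907227374197 0.5316006842231152 -1.7047396032308626
-12,0 [0.5934 0.2248 0.103 ] [ 1.5  0.5 -0.1]
14.05 [0.592  0.2252 0.1036] -0.21030688568293665 F [-3.2836 -1.0474  7.6109] open 0.031584236489932555 [-0.1823  0.2707 -0.021 ]
```

View pics/cmp2.png

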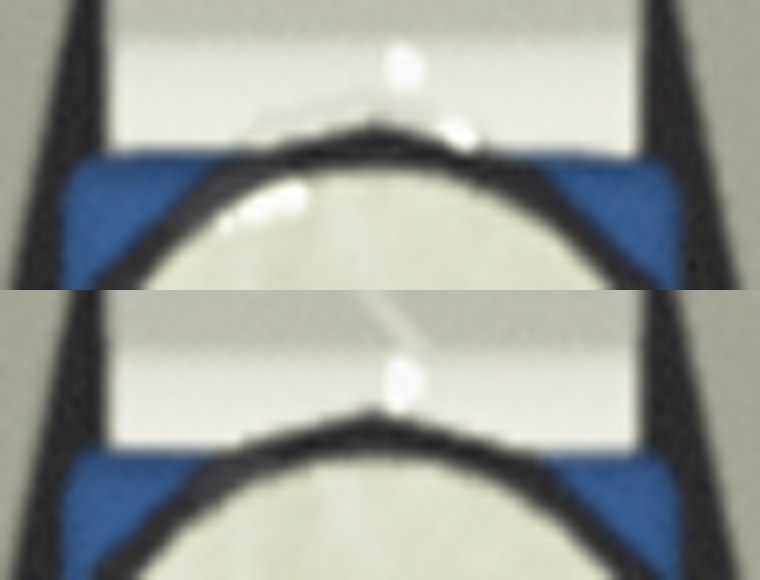

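View pics/c16.png

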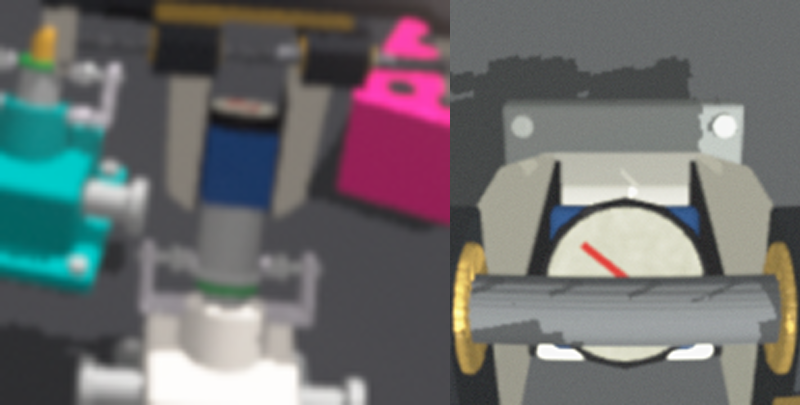

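Request:
carry_out:
  increments:
    - {"linear": [0.0002, 0.0008, 0], "yaw": 0}
    - {"linear": [0.0005, 0.0015, 0], "yaw": 0}
    - {"linear": [0.0005, 0.0015, 0], "yaw": 0}
    - {"linear": [0.0005, 0.0015, 0], "yaw": 0}

```text
t: 14.65
tool_pos: [0.5927, 0.2251, 0.1033]
orientation: [-1.565, 0.17, -0.16]
force: [-4.9, -0.3, 9.5]
opening: 0.0321
```

```bash
python3 tgt.py -12,0; python3 look.py 17 425 265; python3 - <<'E'
from cm import *
A=cv2.imread('pics/W16.png');B=cv2.imread('pics/W17.png')
f=lambda I:cv2.resize(I[280:310,275:370],(760,290),interpolation=cv2.INTER_CUBIC)
cv2.imwrite('pics/cmp3.png',np.vstack([f(A),f(B)]))
S=cv2.imread('pics/S17.png');cv2.imwrite('pics/S17c.png',cv2.resize(S[220:340,370:490],(600,600),interpolation=cv2.INTER_CUBIC))
T=robot=None
E
```

```text
t 14.65 tcp [0.5927 0.2251 0.1033] F [-4.8785 -0.3282  9.501 ] open 0.03214630623615344
yaw needed -0.0017578413412024374
now: d -0.0115 off_m -0.0006 off_y 0.0001 F along n,m,y 10.59994474532636 -0.2098083204329897 -1.3313312897663971
-12,0 [0.5934 0.2248 0.103 ] [ 0.7  0.2 -0.1]
14.65 [0.5927 0.2251 0.1033] -0.21035784134120245 F [-4.8785 -0.3282  9.501 ] open 0.03214630623615344 [-0.2203  0.5801  0.0048]
```

View pics/cmp3.png

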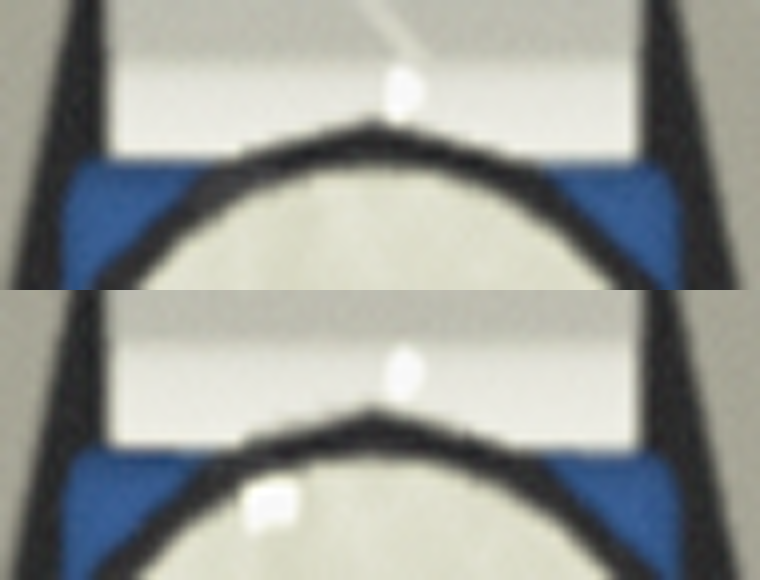

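View pics/S17c.png

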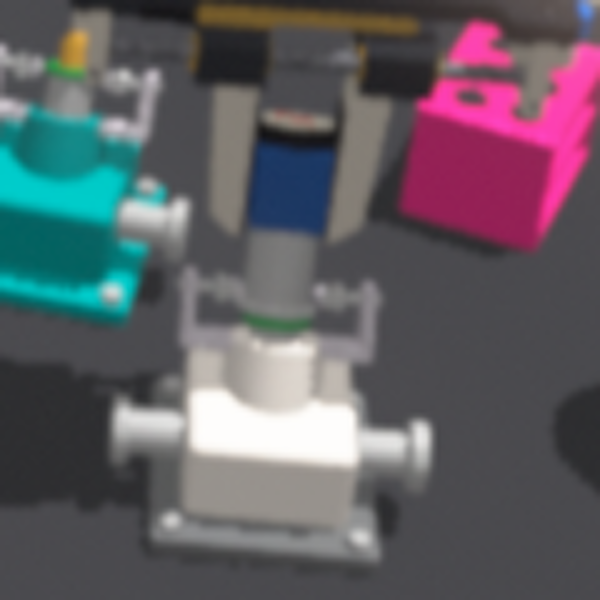

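View pics/S17.png

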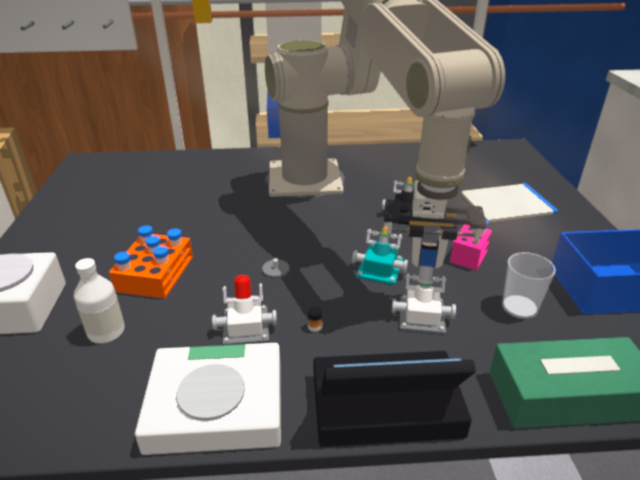

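```bash
python3 tgt.py | head -4; python3 -c "
from plant import robot
print(robot.close_job())"
```

```text
t 14.75 tcp [0.5927 0.2251 0.1033] F [-4.8238 -1.4404  9.01  ] open 0.031877132262776955
yaw needed -0.0017438306201173204
now: d -0.0115 off_m -0.0006 off_y 0.0001 F along n,m,y 10.034885917363008 -0.16213418652326655 -2.4081414233632383
the job is handed in; nothing more can be done
None
```

The coupler is snapped onto the bare brass nipple, past the rollers. I handed the job in at 14.75 s, still gripping it and pressing it against the spring.

**What I did:** The moves only allow turning about the vertical tool axis, so the arm could not tilt the coupler itself. I tilted it in the jaws against the fixed parking stub, lifted it clear, and guided it over the nipple. Then I pressed along the nipple axis.

**Last checks:**
- **Snap:** the push along the nipple axis read 11.6 N at its highest (about 13 N on the fitting once the coupler's weight is added). It then fell to 5.9 N and rose to about 10 N (about 11.5 N on the fitting). All of these are well under 25 N.
- **Depth:** the tool position puts the collar travel at about 11.5 mm, and the spring force suggests about 12 mm. The scene camera shows the rim below the rollers, touching the green collar.
- **Squareness:** the wrist camera gave about 23.5° of tilt when first seated. I nudged it 1.5 mm and it then read about 25°, against the target of 25.2°.
- **Surroundings:** the last scene picture shows the capped fitting and the other things on the bench unmoved.

**Checks that disagreed:**
- **Grip:** the jaws closed to 32 mm, not the 30 mm of the blue grip, so they hold the coupler by its dial. It did not slip.
- **Dial height:** a first wrist-camera fit put the dial 8 mm lower in the jaws than the scene camera did. I dropped that fit because it relied on a poorly visible edge.

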